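# Set out the flatbread stall's filling tins

### The job

The filling tins for the flatbreads came stacked up on the tray. Working from the top of the stack down, take them off and set each one upright in the middle of the wooden stand of its own shape and size, with the square and the oblong tin turned to line up with their stands. Set them down without dropping or tipping any, let go of them all, and do not disturb the bowl or the jar.

Things in the scene. Friction and masses are not known exactly. Their poses are not given: they have to be found in the camera images.
- small_tin: Small round closed steel tin, 30 mm diameter, 30 mm tall, about 80 g. At the start it is the top of the stack, on the round tin. Loose. Origin: centre of its flat underside, z up through its flat lid; turning about z does not matter.
- round_tin: Larger round closed white enamelled tin with a dark rim line on its lid, 46 mm diameter, 34 mm tall, about 160 g. At the start third from the bottom, between the square tin and the small tin. Loose. Origin: centre of its flat underside, z up through its flat lid; turning about z does not matter.
- square_tin: Square closed steel tin, 56 x 56 mm, 34 mm tall, about 250 g. At the start second from the bottom, on the oblong tin and under the round tin. Loose. Origin: centre of its flat underside, z up through its flat lid; x and y square to its sides (quarter turns are all alike).
- oblong_tin: Oblong closed white enamelled tin with a dark rim line on its lid, 130 mm long (x) by 62 mm wide (y), 34 mm tall, about 450 g. At the start the bottom of the stack, lying on a fixed round aluminium tray (180 mm across, 6 mm thick, flat, no rim). Loose. Origin: centre of its flat underside, z up through its flat lid; x along its length, y across.
- small_stand: Small round wooden stand, a disc 58 mm in diameter, 10 mm thick, the place of the small round tin. Fixed to the table, flat top, no rim. Origin: centre of its underside, on the table; its top is 10 mm above that.
- round_stand: Large round wooden stand, a disc 86 mm in diameter, 10 mm thick, the place of the larger round tin. Fixed to the table, flat top, no rim. Origin: centre of its underside, on the table; its top is 10 mm above that.
- square_stand: Square wooden stand, 88 x 88 mm, 10 mm thick, the place of the square tin. Fixed to the table, flat top, no rim. Origin: centre of its underside, on the table; its top is 10 mm above that. x and y square to its sides.
- oblong_stand: Oblong wooden stand, 160 mm long (x) by 92 mm wide (y), 10 mm thick, the place of the oblong tin. Fixed to the table, flat top, no rim. Origin: centre of its underside, on the table; its top is 10 mm above that. x along its length, y across.
- bowl: Bystander: white plastic bowl, 124 mm across the rim, 55 mm tall, loose. Origin: centre of its underside.
- jar: Bystander: closed amber glass jar with a steel lid, 60 mm diameter, 100 mm tall, loose. Origin: centre of its underside.
Things that resemble listed ones, but are neither listed nor needed, are in the scene too. Leave any green or red look-alike of the small_tin alone.

How it is judged:
By the outcome, as a careful person would: the job done as asked, in the order asked, and still so for the second after the job is handed in, with the robot touching nothing.
It also fails if it takes over 120 s, if anything falls off the work surface, if the arm or the gripper's body presses on something with over 40 N, if the wrist force passes 120 N, or if a joint passes its speed limit or range.

### The arm

A 6-joint arm with a two-finger parallel gripper is mounted at the origin on the work surface. World frame = base frame: x ahead of the robot, y to its left, z up, the work surface at z = 0. Lengths are in m, angles in rad, forces in N, time in s.
With the tool pointing down it reaches from about 0.3 to 0.775 m from the base axis. Payload 14.6 kg.
Tool frame: the origin (TCP) lies at the very end of the fingers, on their centre line; the grasp point (between the pads) lies 19 mm behind it (pinch_z is the distance from the TCP to the grasp point, in m); z points along the fingers, y is the direction in which the jaws open and shut (so a half turn about z gives the same grasp; the last joint's range is limited). The gripper opens to 94 mm and grips with 3 to 60 N. Pads are 16 mm wide; open, the fingers measure 119 mm over their backs; the gripper's body (75 mm by 177 mm) begins 78 mm behind the grasp point.
Start: joints at [-1.195, 0.3, 1.521, -0, 1.321, -0.067], TCP at [0.236, -0.497, 0.169] pointing down, gripper open.
Joint ranges: [-3.03, 3.03], [-0.79, 2.21], [0.23, 2.52], [-1.04, 4.18], [0, 3.07], [-2.55, 2.55]. Speed limits (rad/s): [2.22, 2.22, 2.57, 3.14, 3.14, 3.14].

### API

Orientations are given as [roll, pitch, yaw] about the fixed x, y, z axes, in that order (R = Rz(yaw) Ry(pitch) Rx(roll)).
In Python, from station import get_obs, camera, hand_in, pinch_z gives the robot as it stands.
- The arm moves only by the tool servo_tool, never from a script. Its argument "moves" is a list that holds one entry, the list of rows, each a list of 7 numbers: the turn, a rotation vector about the tool's x, y, z normalised to -1 to 1, where 1 is pi/2 rad, then the shift along the tool's x, y, z normalised to -1 to 1, where 1 is 500 mm, then the closure, from 0 (fully open) to 1 (shut). In form: [[[rx, ry, rz, x, y, z, hand], ...]]. A call has 1 to 12 rows; each row is the pose to reach, as a shift and turn from the pose measured when the call began, along the tool's axes at that moment; what a row does not reach only later rows make up. A row lasts 1/12 s, in which the tool goes at most 41.7 mm and 7.16 degrees, less where a joint would pass 70% of its speed; a pose out of reach is approached as far as the arm can. A call with a number of a shift or a turn outside -1 to 1 is refused whole. A call with a gripper value outside its range is refused whole. The fingers move at their own pace and stop on an object; "squeeze" is the grip in N (left out, the last holds). Time passes only in rows, so rows that repeat a pose let the fingers close. It gives the time, the measured TCP pose, the force and the opening at its end, in the units of the state.
- get_obs(): the state, without advancing time (a new reading comes with each control period).
- camera(name): name is "side" or "top" or "wrist"; returns a dict with "color" (420x560x3 uint8, red, green, blue), "intrinsics" (3x3 intrinsics, pixels), "rvec" (rotation vector, rad) and "tvec" (3), from world to camera coordinates, as OpenCV has them. Camera axes: x right, y down, z forward; pixel columns grow to the right and rows downward; lengths in m; the calibration is good to about 2 mm. A picture is of the moment at which its call begins. There is no depth.
- hand_in(): hands the job in, once; it reports no verdict.
The state is a dict: "time_s": time; "qpos": joint angles; "joint_vel": joint speeds; "tau": joint torques, N m; "ee_pos": TCP position; "eef_rot": TCP orientation; "force": force on the tool from outside, world axes, zero at the start; "moment": the same for the moment, N m; "grip_width": finger opening in m.
Only numpy, scipy, OpenCV 4.12 (cv2) and the standard library are available. Lean on these libraries where they do the work, as an engineer would, in place of code of your own. Each camera call takes 0.05 s, during which the arm holds its last target.

## Working session

There is one attempt and no reset: what is moved stays moved. The work goes in short steps, Python scripts to look and compute and a tool call to move; the robot and the scene stay as the last step left them, time stands still between calls to the robot, and variables do not carry over. Pictures are saved under pics/ and viewed, and the job is handed in when it is done.

Besides the shell and the picture viewer there is one more tool, called after "Emit:" as name(argument=value, ...) on one line, values as JSON. servo_tool: Moves the arm, as the interface text tells. Scaled input: -1 to 1 covers 500 mm each way for a shift and pi/2 rad each way for a turn. Its arguments: {"type":"object","properties":{"moves":{"type":"array"},"squeeze":{"type":"number"}},"required":["moves"]}

```bash
ls; mkdir -p pics; cat > h.py <<'E'
import numpy as np, cv2
from station import get_obs, camera, hand_in, pinch_z
def shot(name,fn):
    c=camera(name); cv2.imwrite('pics/'+fn+'.png',c['color'][:,:,::-1]); np.savez('pics/'+fn+'.npz',**c); return c
def load(fn): return dict(np.load('pics/'+fn+'.npz'))
def ray(c,uv,z):
    K=c['intrinsics'];R=cv2.Rodrigues(c['rvec'])[0];t=np.ravel(c['tvec'])
    uv=np.atleast_2d(uv).astype(float)
    d=(np.linalg.inv(K)@np.c_[uv,np.ones(len(uv))].T).T@R
    o=-R.T@t
    return o+d*((z-o[2])/d[:,2])[:,None]
def proj(c,P):
    return cv2.projectPoints(np.atleast_2d(P).astype(float),c['rvec'],c['tvec'],c['intrinsics'],None)[0][:,0]
E
python3 - <<'E'
from h import *
print(get_obs(),pinch_z)
for n in('top','side','wrist'):
    c=shot(n,n+'0'); R=cv2.Rodrigues(c['rvec'])[0]; print(n,-R.T@np.ravel(c['tvec']),c['intrinsics'][0,0])
E
```

```text
pics
{'time_s': 0.0, 'qpos': array([-1.19462799e+00,  3.00495408e-01,  1.52158516e+00,  4.97081835e-06,
        1.32067925e+00, -6.66162973e-02]), 'joint_vel': array([ 4.60758646e-04, -1.19846951e-03, -2.46404694e-05, -1.74983139e-03,
       -4.19386648e-04, -1.37489650e-03]), 'tau': array([-2.04918324e-03, -5.31813920e+01, -3.52737737e+01,  7.07885530e-02,
        2.43569026e-02, -6.42584610e-05]), 'ee_pos': array([ 0.23553105, -0.49668255,  0.16887129]), 'eef_rot': array([-3.14042840e+00, -8.24985386e-05,  4.42783354e-01]), 'force': array([ 0.54832873, -1.00096933, -0.12130853]), 'moment': array([-1.22015252e-05,  2.03384428e-02,  1.30863943e-02]), 'grip_width': 0.09377077631643094} 0.0188
top [0.3264604  0.0137151  1.08812143] 413.0612104186501
side [0.09492669 0.88408522 0.86956025] 525.0413552713243
wrist [ 0.30382372 -0.46466857  0.38548864] 308.343958112455
```

View pics/top0.png

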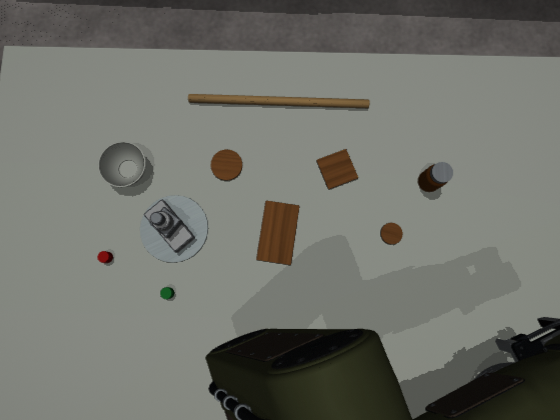

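View pics/side0.png

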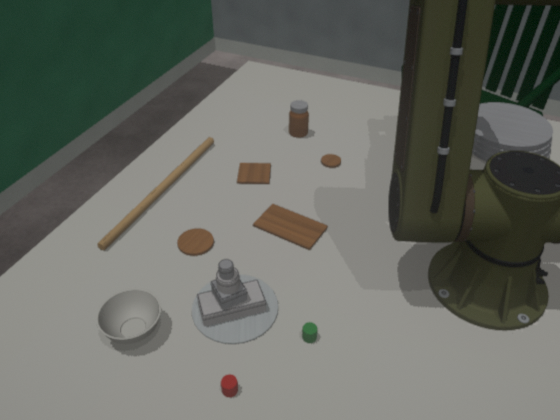

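View pics/wrist0.png

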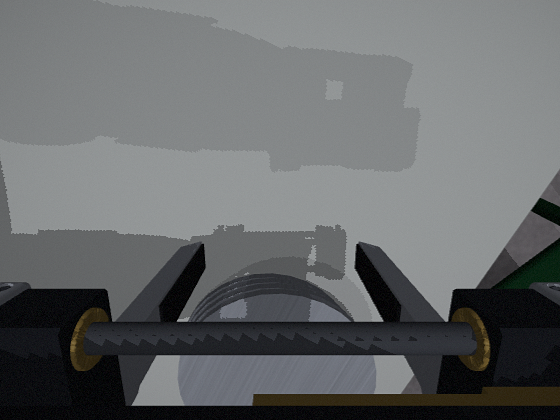

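The top view shows the stack on the tray at about (172,228). The stands are at (227,165) for large round, (337,169) for square, (278,233) for oblong and (391,233) for small round. The bowl is at (123,165) and the jar at (435,177). The green tin (167,293) and red tin (105,257) are look-alikes to leave alone. The small_tin is the steel one on top of the stack at about (158,217). Next I'll measure and enlarge.

```bash
python3 - <<'E'
from h import *
c=load('top0');im=c['color'];hsv=cv2.cvtColor(im,cv2.COLOR_RGB2HSV)
m=cv2.inRange(hsv,(0,70,30),(25,255,200))
n,l,s,ce=cv2.connectedComponentsWithStats(m)
for i in range(1,n):
    if s[i,4]>200 and s[i,1]<300:
        cs=max(cv2.findContours((l==i).astype(np.uint8),0,1)[0],key=cv2.contourArea)
        P=ray(c,cs[:,0],.010)[:,:2]
        r=cv2.minAreaRect((P*1000).astype(np.float32)); print(s[i],ce[i],ray(c,ce[i],.010)[0],r)
for n,(x,y,w,h) in {'top':(125,180,100,90),'side':(170,240,130,115)}.items():
    im=load(n+'0')['color'][y:y+h,x:x+w,::-1]; cv2.imwrite(f'pics/c_{n}.png',cv2.resize(im,None,fx=5,fy=5,interpolation=cv2.INTER_CUBIC))
E
```

```text
[ 188   94  182   14 1562] [278.41421255 100.57554417] [0.82665827 0.01308952 0.01      ] ((826.5601806640625, 13.009033203125), (502.58245849609375, 25.505126953125), 89.21312713623047)
[211 149  31  32 769] [226.03511053 164.52015605] [0.64064926 0.15132959 0.01      ] ((641.004150390625, 151.42538452148438), (84.60302734375, 82.67465209960938), 45.85875701904297)
[ 317  149   41   40 1025] [336.95902439 168.64487805] [ 0.63477154 -0.14808766  0.01      ] ((635.0969848632812, -148.0350799560547), (87.51140594482422, 88.03771209716797), 22.18459129333496)
[ 256  201   43   64 2092] [277.63432122 232.43021033] [0.45872053 0.00903018 0.01      ] ((459.9847412109375, 8.860160827636719), (91.312744140625, 159.38998413085938), 82.32756805419922)
[381 223  22  21 373] [391.20107239 233.09383378] [ 0.46224804 -0.28981969  0.01      ] ((462.6151428222656, -290.519287109375), (52.97426223754883, 55.828487396240234), 1.003454327583313)
```

View pics/c_top.png

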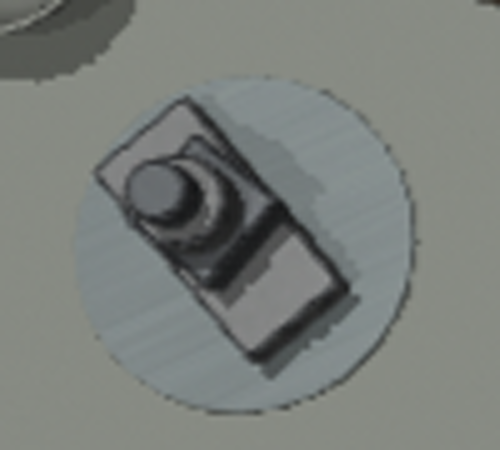

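View pics/c_side.png

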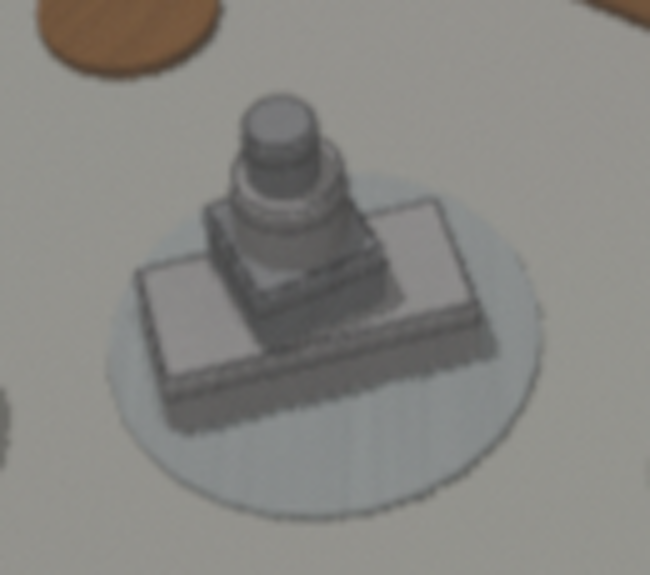

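```bash
cat >> h.py <<'E'
from scipy.spatial.transform import Rotation as Ro
def plan(p,yaw=None):
    o=get_obs(); R=Ro.from_euler('xyz',o['eef_rot']); cy=o['eef_rot'][2]
    if yaw is None: yaw=cy
    Rt=Ro.from_euler('xyz',[np.pi,0,yaw])
    rv=(R.inv()*Rt).as_rotvec()/(np.pi/2); s=R.inv().apply(np.array(p)-o['ee_pos'])/.5
    print('turn',rv.round(4),'shift',s.round(4),'rows',np.linalg.norm(s)*500/41.7, np.degrees(np.linalg.norm(rv)*np.pi/2)/7.16,'from',o['ee_pos'].round(4),o['eef_rot'].round(4),'w',round(o['grip_width'],4),'t',o['time_s'])
def tri(c1,u1,c2,u2):
    def P(c): return c['intrinsics']@np.c_[cv2.Rodrigues(c['rvec'])[0],np.ravel(c['tvec'])]
    X=cv2.triangulatePoints(P(c1),P(c2),np.array(u1,float).reshape(2,1),np.array(u2,float).reshape(2,1)); return (X[:3]/X[3])[:,0]
E
python3 - <<'E'
from h import *
a=load('top0');b=load('side0')
print('tri small',tri(a,(156.7,218.2),b,(225.7,264)))
print(ray(a,(156.7,218.2),.138),ray(b,(225.7,264),.138))
q=lambda p:np.array(p)/5+np.array([125,180])-.4
P=ray(a,q([(187,97),(97,170),(258,360),(350,287)]),.040);print('oblong corners top',P.round(4),P.mean(0))
d=P[3]-P[0];print(np.degrees(np.arctan2(d[1],d[0])));d=P[2]-P[1];print(np.degrees(np.arctan2(d[1],d[0])))
print('bowl rim',ray(a,(123,165),.055),'jar',ray(a,(442,172),.1), 'green',ray(a,(167,293),.03))
plan([.44,.30,.26],None)
E
```

```text
tri small [0.47194385 0.2915354  0.13737692]
[[0.4713335 0.2911661 0.138    ]] [[0.47196877 0.29207483 0.138     ]]
oblong corners top [[0.5367 0.3094 0.04  ]
 [0.4976 0.3531 0.04  ]
 [0.4017 0.265  0.04  ]
 [0.4396 0.2204 0.04  ]] [0.46889669 0.28695928 0.04      ]
-137.49570731291215
-137.45760660366415
bowl rim [[0.62125531 0.41111893 0.055     ]] jar [[ 0.60533771 -0.39460179  0.1       ]] green [[0.29809552 0.2846101  0.03      ]]
turn [-0.0005 -0.      0.    ] shift [ 1.0522 -1.2648 -0.1808] rows 19.846095172792808 0.00676271891518867 from [ 0.2356 -0.4968  0.169 ] [-3.1408e+00 -1.0000e-04  4.4280e-01] w 0.0938 t 0.15
```

```bash
python3 - <<'E'
from h import *
plan([.38,-.1,.28],.55)
E
```

```text
turn [-0.0005 -0.0001 -0.0682] shift [ 0.601  -0.5934 -0.2214] rows 10.469268508936072 0.8578853058835152 from [ 0.2356 -0.4968  0.169 ] [-3.1408e+00 -1.0000e-04  4.4280e-01] w 0.0938 t 0.15
```

Emit:
servo_tool(moves=[[[0,0,0,0,0,-0.2,0],[0,0,0,0,0,-0.22,0],[0,0,-0.07,0.6,-0.593,-0.22,0],[0,0,-0.07,0.6,-0.593,-0.22,0],[0,0,-0.07,0.6,-0.593,-0.22,0],[0,0,-0.07,0.6,-0.593,-0.22,0],[0,0,-0.07,0.6,-0.593,-0.22,0],[0,0,-0.07,0.6,-0.593,-0.22,0],[0,0,-0.07,0.6,-0.593,-0.22,0],[0,0,-0.07,0.6,-0.593,-0.22,0],[0,0,-0.07,0.6,-0.593,-0.22,0],[0,0,-0.07,0.6,-0.593,-0.22,0]]], squeeze=15)

```text
time_s: 1.15
ee_pos: [0.3776, -0.104, 0.2792]
eef_rot: [-3.141, -0.0, 0.552]
force: [0.5, 0.9, 0.0]
grip_width: 0.0943
```

```bash
python3 - <<'E'
from h import *
plan([.45,.272,.27],.742)
E
```

```text
turn [-0.0003 -0.0003 -0.1207] shift [ 0.5178 -0.5641  0.0188] rows 9.184694286543179 1.5170442729247713 from [ 0.3776 -0.104   0.2792] [-3.1411e+00 -4.0000e-04  5.5240e-01] w 0.0943 t 1.15
```

Emit:
servo_tool(moves=[[[0,0,-0.12,0.518,-0.564,0.019,0],[0,0,-0.12,0.518,-0.564,0.019,0],[0,0,-0.12,0.518,-0.564,0.019,0],[0,0,-0.12,0.518,-0.564,0.019,0],[0,0,-0.12,0.518,-0.564,0.019,0],[0,0,-0.12,0.518,-0.564,0.019,0],[0,0,-0.12,0.518,-0.564,0.019,0],[0,0,-0.12,0.518,-0.564,0.019,0],[0,0,-0.12,0.518,-0.564,0.019,0],[0,0,-0.12,0.518,-0.564,0.019,0],[0,0,-0.12,0.518,-0.564,0.019,0]]])

```text
time_s: 2.07
ee_pos: [0.4497, 0.2741, 0.2687]
eef_rot: [-3.141, 0.001, 0.744]
force: [-0.2, -0.6, -0.1]
grip_width: 0.0941
```

```bash
python3 - <<'E'
from h import *
c=shot('wrist','w1'); o=get_obs(); print(o['ee_pos'],o['eef_rot'])
print(proj(c,[[.4716,.2916,.138],[.469,.287,.04]]))
E
```

```text
[0.44978237 0.27242602 0.26916547] [-3.14092636e+00  1.04079739e-03  7.42790529e-01]
[[281.33208099 174.06285347]
 [282.15695197 168.19765966]]
```

View pics/w1.png

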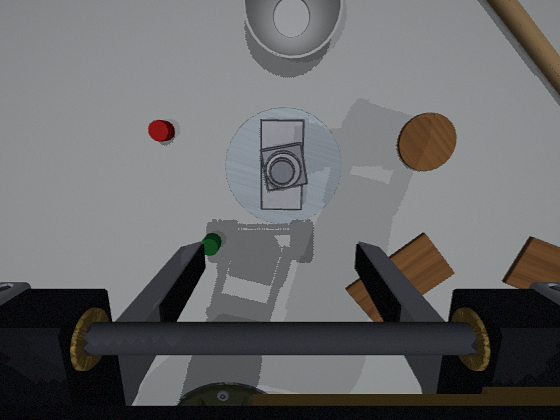

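The wrist view looks straight down on the stack: the steel small tin is at about (282,171), on the white round tin, square tin and oblong tin. The green (211,244) and red (161,130) look-alikes stand apart, so they can't be mistaken for it. Here is an enlarged crop to measure from.

```bash
python3 - <<'E'
from h import *
im=load('w1')['color'][110:220,235:330,::-1]; cv2.imwrite('pics/w1c.png',cv2.resize(im,None,fx=5,fy=5,interpolation=cv2.INTER_CUBIC))
E
```

```text
(no output)
```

View pics/w1c.png

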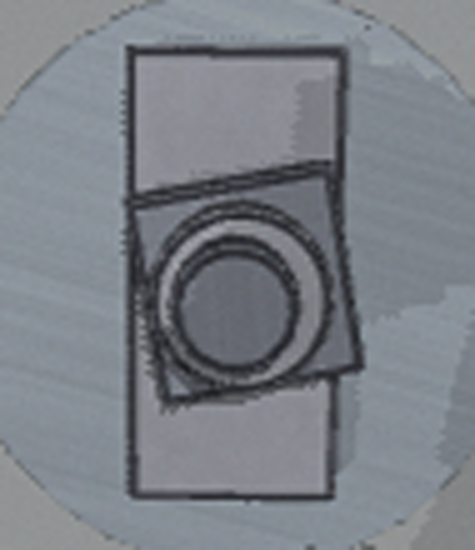

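```bash
python3 - <<'E'
from h import *
c=load('w1');q=lambda p:np.array(p,float).reshape(-1,2)/5+np.array([235,110])-.4
print('small',ray(c,q((237,311)),.138)); print('round',ray(c,q((243,299)),.108))
def rect(p,z):
    P=ray(c,q(p),z)[:,:2]; r=cv2.minAreaRect((P*1000).astype(np.float32)); print(P.mean(0),r)
rect([(133,207),(328,170),(362,368),(168,403)],.074)
rect([(130,50),(345,50),(332,495),(131,495)],.040)
plan([.4716,.2916,.20],.743)
E
```

```text
small [[0.47398186 0.29277678 0.138     ]]
round [[0.47438612 0.29089266 0.108     ]]
[0.47442359 0.28873921] ((474.3792419433594, 288.8177795410156), (52.96283721923828, 53.16510009765625), 53.01152420043945)
[0.47089398 0.29008208] ((470.81610107421875, 290.16168212890625), (127.46835327148438, 59.8571891784668), 42.05401611328125)
turn [-0.0004  0.0007 -0.0001] shift [0.0582 0.0014 0.1383] rows 1.7989629102120543 0.010030665395680554 from [0.4498 0.2724 0.2692] [-3.1409e+00  1.0000e-03  7.4280e-01] w 0.0939 t 2.1167
```

```bash
python3 - <<'E'
from h import *
plan([.4730,.2922,.113],.743)
E
```

```text
turn [-0.0004  0.0007 -0.0001] shift [0.0613 0.0025 0.3123] rows 3.8157180390230945 0.010030665395680554 from [0.4498 0.2724 0.2692] [-3.1409e+00  1.0000e-03  7.4280e-01] w 0.0939 t 2.1167
```

Emit:
servo_tool(moves=[[[0,0,0,0.061,0.0025,0,0],[0,0,0,0.061,0.0025,0.08,0],[0,0,0,0.061,0.0025,0.14,0],[0,0,0,0.061,0.0025,0.19,0],[0,0,0,0.061,0.0025,0.24,0],[0,0,0,0.061,0.0025,0.28,0],[0,0,0,0.061,0.0025,0.3,0],[0,0,0,0.061,0.0025,0.312,0],[0,0,0,0.061,0.0025,0.312,0],[0,0,0,0.061,0.0025,0.312,0]]])

```text
time_s: 2.95
ee_pos: [0.4735, 0.2918, 0.1143]
eef_rot: [-3.141, -0.0, 0.742]
force: [-0.2, 0.2, -0.4]
grip_width: 0.0941
```

```bash
python3 - <<'E'
from h import *
c=shot('wrist','w2'); c=shot('side','s2');
cv2.imwrite('pics/s2c.png',cv2.resize(c['color'][215:345,150:310,::-1],None,fx=4,fy=4))
plan([.4730,.2922,.113],.743)
E
```

```text
turn [-0.0001 -0.0006 -0.0003] shift [-0.0007 -0.0007  0.003 ] rows 0.03771138455791191 0.008266783159083774 from [0.4735 0.2922 0.1145] [-3.1414e+00 -9.0000e-04  7.4260e-01] w 0.0939 t 3.05
```

View pics/w2.png

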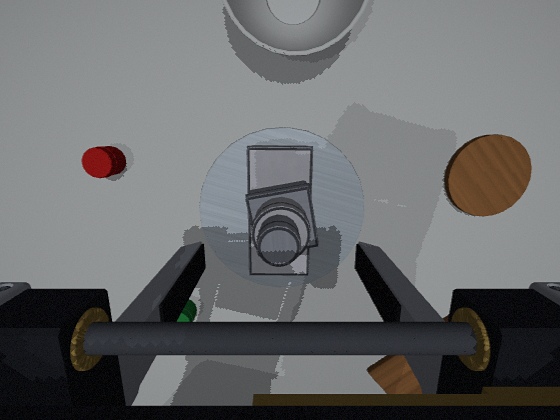

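View pics/s2c.png

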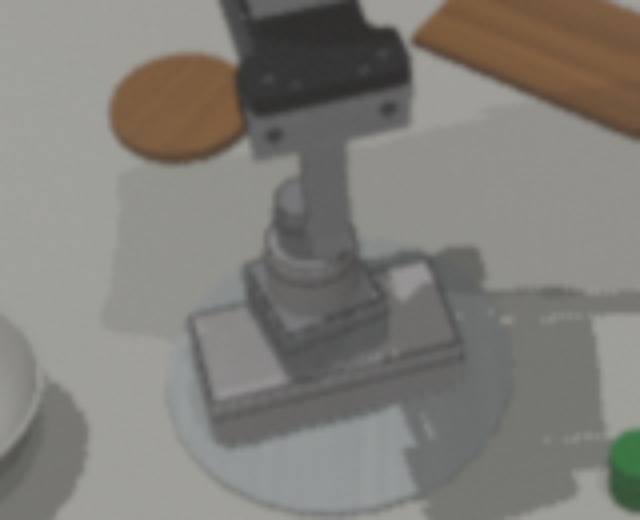

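The fingers straddle the small tin (lid at about (279,246) in the wrist view), with the tips just above the round tin's lid. I'll close now.

Emit:
servo_tool(moves=[[[0,0,0,0,0,0.001,0.3],[0,0,0,0,0,0.001,0.5],[0,0,0,0,0,0.001,0.6],[0,0,0,0,0,0.001,0.65],[0,0,0,0,0,0.001,0.7],[0,0,0,0,0,0.001,0.75],[0,0,0,0,0,0.001,0.8],[0,0,0,0,0,0.001,0.85],[0,0,0,0,0,0.001,0.9],[0,0,0,0,0,0.001,0.9]]], squeeze=12)

```text
time_s: 3.88
ee_pos: [0.4735, 0.2922, 0.114]
eef_rot: [-3.141, -0.001, 0.743]
force: [-0.2, -1.0, -0.8]
grip_width: 0.0313
```

```bash
python3 - <<'E'
from h import *
c=load('w2');print(ray(c,(279,246),.138))
c=shot('wrist','w3');print(get_obs()['grip_width'],get_obs()['ee_pos'])
cv2.imwrite('pics/w3c.png',cv2.resize(c['color'][160:290,190:370,::-1],None,fx=4,fy=4,interpolation=cv2.INTER_CUBIC))
plan([.45,.28,.24]);
E
```

```text
[[0.47410005 0.29288288 0.138     ]]
0.026694541525835613 [0.47350395 0.2921924  0.11397673]
turn [-0.0001 -0.0006  0.    ] shift [-0.0509 -0.0139 -0.2521] rows 3.08812523672622 0.007390339441059198 from [0.4735 0.2922 0.114 ] [-3.1415e+00 -9.0000e-04  7.4260e-01] w 0.0267 t 3.9333
```

View pics/w3c.png

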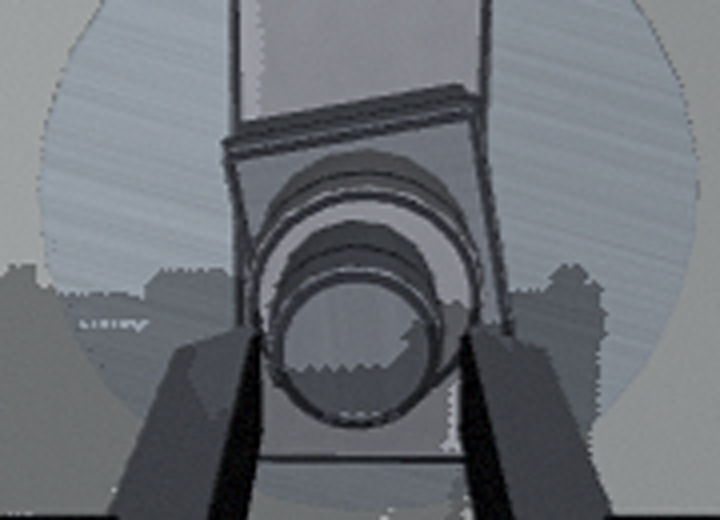

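Emit:
servo_tool(moves=[[[0,0,0,0,0,0,0.9]]])

```text
time_s: 4.02
ee_pos: [0.4735, 0.2922, 0.114]
eef_rot: [-3.141, -0.001, 0.743]
force: [0.6, -0.8, -0.3]
grip_width: 0.0202
```

```bash
python3 - <<'E'
from h import *
c=shot('wrist','w4');print(get_obs()['grip_width'],get_obs()['ee_pos'])
cv2.imwrite('pics/w4c.png',cv2.resize(c['color'][160:290,190:370,::-1],None,fx=4,fy=4,interpolation=cv2.INTER_CUBIC))
E
```

```text
0.016244231463293214 [0.47350383 0.29218507 0.11395997]
```

View pics/w4c.png

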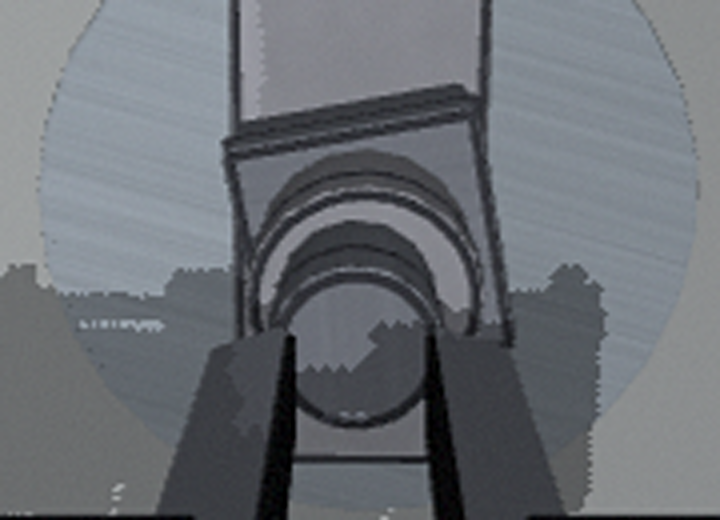

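```bash
python3 - <<'E'
from h import *
c=load('w4');o=get_obs();p=o['ee_pos'];R=Ro.from_euler('xyz',o['eef_rot']).as_matrix()
for z in (0,-.019,-.05):
  for x in (-.008,0,.008): print(z,x,proj(c,p+R@[x,0,z]),proj(c,p+R@[x,.008,z]))
K=cv2.Rodrigues(c['rvec'])[0];print('campos in tool',R.T@(-K.T@np.ravel(c['tvec'])-p),'fwd in tool',R.T@K[2])
s=shot('side','s4');t=shot('top','t4');cv2.imwrite('pics/s4c.png',cv2.resize(s['color'][215:345,150:310,::-1],None,fx=4,fy=4,interpolation=cv2.INTER_CUBIC))
print(proj(s,p),proj(t,p),o)
E
```

```text
0 -0.008 [[279.50279247 246.06999293]] [[290.19193212 246.07144446]]
0 0 [[279.50388393 235.94866784]] [[290.2900518  235.95024772]]
0 0.008 [[279.50499538 225.64190935]] [[290.38996913 225.64362206]]
-0.019 -0.008 [[279.4950961  256.03862119]] [[291.10756837 256.04007598]]
-0.019 0 [[279.49620681 245.13275501]] [[291.22328384 245.13435909]]
-0.019 0.008 [[279.49733967 234.00947811]] [[291.34130609 234.01123716]]
-0.05 -0.008 [[279.47921604 276.60706608]] [[292.99681101 276.60846622]]
-0.05 0 [[279.48032834 264.12806933]] [[293.15346824 264.12966558]]
-0.05 0.008 [[279.48146655 251.35853734]] [[293.3137727  251.36033852]]
campos in tool [ 7.54103148e-02  5.19873770e-05 -2.16542525e-01] fwd in tool [-2.59491844e-01  3.25298067e-04  9.65745244e-01]
[[225.75948886 272.41148656]] [[159.18096248 218.86449404]] {'time_s': 4.0667, 'qpos': array([4.86847203e-01, 3.64067566e-01, 1.56940250e+00, 3.90416290e-04,
       1.20728778e+00, 1.31493481e+00]), 'joint_vel': array([-4.45569563e-05, -1.91453222e-03,  2.28567109e-03,  1.43469834e-03,
       -1.04605862e-03, -1.36904612e-04]), 'tau': array([-1.24380545e-03, -5.53030658e+01, -3.37565589e+01,  3.29234207e-02,
       -6.99897017e-02,  1.75027794e-04]), 'ee_pos': array([0.47350383, 0.29218507, 0.11395997]), 'eef_rot': array([-3.14145078e+00, -8.99979364e-04,  7.42569998e-01]), 'force': array([ 0.27642917, -0.12499327,  0.52680768]), 'moment': array([-0.02342045, -0.01100139, -0.02543208]), 'grip_width': 0.016244231463293214}
```

View pics/s4c.png

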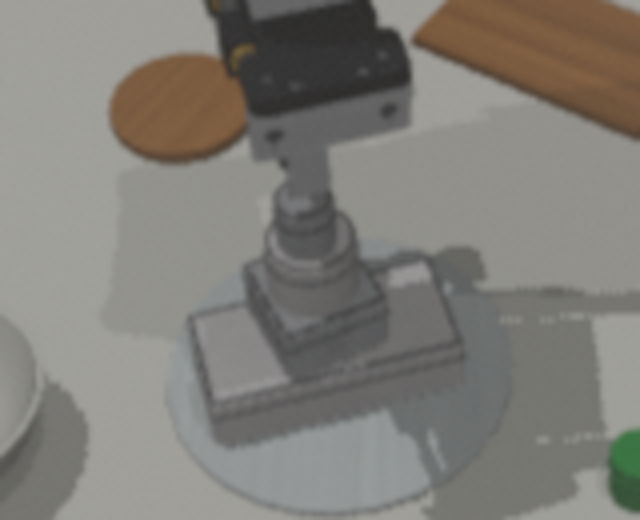

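View pics/t4.png

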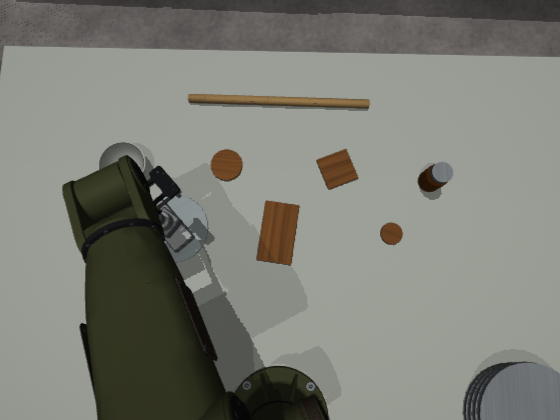

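```bash
python3 - <<'E'
from h import *
s=load('s2');p=np.array([.4735,.2922,.1145]);R=Ro.from_euler('xyz',[np.pi,0,.7426]).as_matrix()
for z in(0,-.019,-.035):
  for x in (-.008,.008): print(z,x,[( (proj(s,p+R@[x,y,z])[0]-[150,215])*4).round() for y in(-.06,-.047)])
print('tin',[((proj(s,[.4735,.2922,z])[0]-[150,215])*4).round() for z in(.108,.138)])
E
python3 - <<'E'
import cv2
im=cv2.imread('pics/s2.png')[235:305,205:265];cv2.imwrite('pics/s2d.png',cv2.resize(im,None,fx=9,fy=8,interpolation=cv2.INTER_CUBIC))
E
```

```text
0 -0.008 [array([351., 316.]), array([344., 296.])]
0 0.008 [array([317., 325.]), array([310., 304.])]
-0.019 -0.008 [array([349., 289.]), array([342., 268.])]
-0.019 0.008 [array([315., 297.]), array([308., 277.])]
-0.035 -0.008 [array([347., 265.]), array([340., 245.])]
-0.035 0.008 [array([313., 274.]), array([306., 253.])]
tin [array([304., 238.]), array([300., 195.])]
```

View pics/s2d.png

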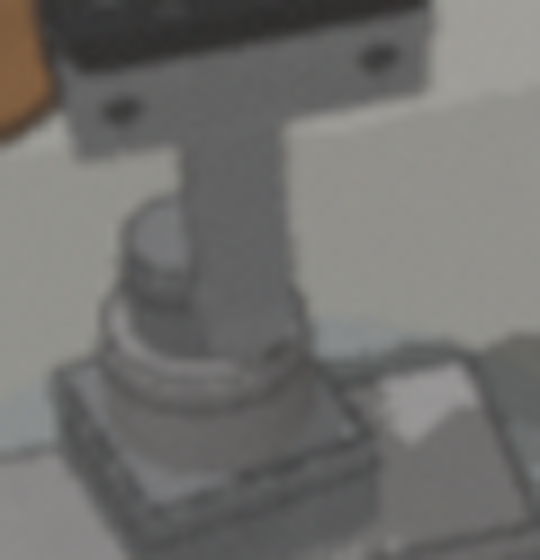

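The fingers closed to 16 mm above the lid without touching it. In both the wrist and side views the real fingertips sit about 36 mm higher than the reported TCP; the fingertip gap scale and the tip row both give this, and sideways there is no offset. I'll open, go down 28 mm and check again.

Emit:
servo_tool(moves=[[[0,0,0,0,0,0,0],[0,0,0,0,0,0,0],[0,0,0,0,0,0,0],[0,0,0,0,0,0,0],[0,0,0,0,0,0,0],[0,0,0,0,0,0,0],[0,0,0,0,0,0.02,0],[0,0,0,0,0,0.04,0],[0,0,0,0,0,0.056,0],[0,0,0,0,0,0.056,0]]])

```text
time_s: 5.0
ee_pos: [0.4725, 0.2917, 0.0834]
eef_rot: [-3.141, 0.003, 0.743]
force: [1.2, -0.5, -1.1]
grip_width: 0.0734
```

```bash
python3 - <<'E'
from h import *
c=shot('wrist','w5'); s=shot('side','s5');o=get_obs();print(o['ee_pos'],o['force'],o['grip_width'])
a=cv2.resize(c['color'][180:290,180:380,::-1],(800,440),interpolation=cv2.INTER_CUBIC)
cv2.imwrite('pics/w5c.png',a)
cv2.imwrite('pics/s5c.png',cv2.resize(s['color'][235:310,195:275,::-1],None,fx=8,fy=8,interpolation=cv2.INTER_CUBIC))
E
```

```text
[0.47329651 0.29210887 0.08538955] [-0.05648035 -0.11599907  0.18975273] 0.0815938960535396
```

View pics/w5c.png

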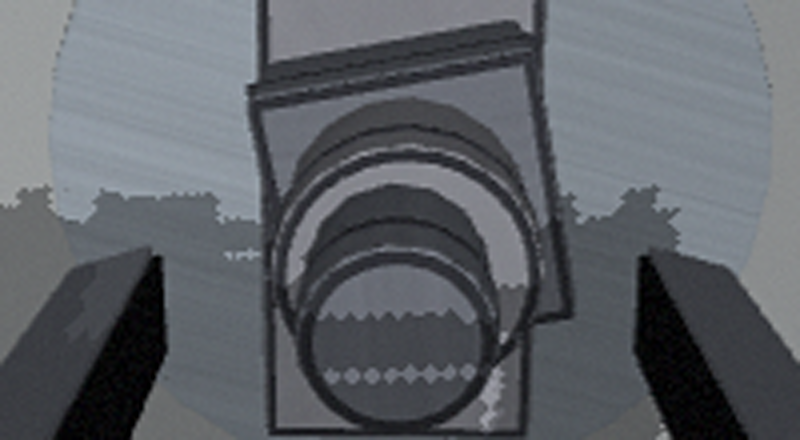

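View pics/s5c.png

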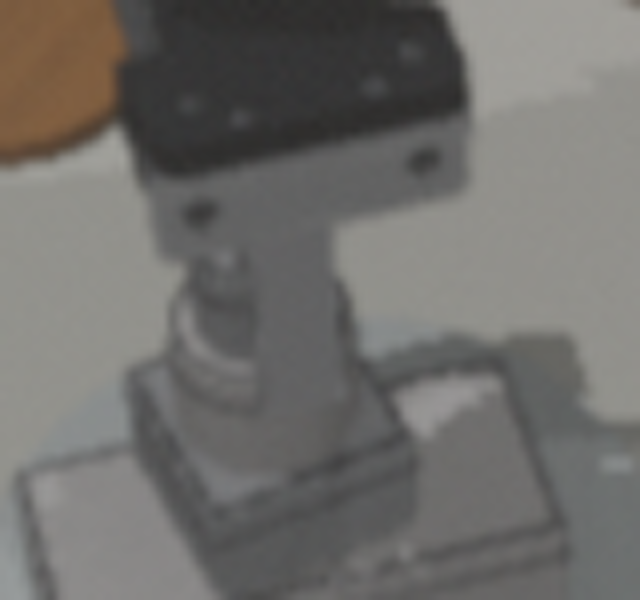

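```bash
python3 - <<'E'
from h import *
R=Ro.from_euler('xyz',[np.pi,0,.743]).as_matrix()
for nm,p,w,row in(('s2',[.4735,.2922,.1145],.0939,278.8),('s5',[.4733,.2921,.0854],.0785,285.6)):
  s=load(nm)
  for z in(-.03,-.034,-.038,-.042,-.046): print(nm,z,proj(s,np.array(p)+R@[0,-w/2-.0125,z])[0].round(1),proj(s,np.array(p)+R@[0,-w/2-.004,z])[0].round(1),row)
E
python3 - <<'E'
import cv2
im=cv2.imread('pics/s5.png')[235:310,195:275];im=cv2.convertScaleAbs(im,alpha=2.2,beta=-90);cv2.imwrite('pics/s5d.png',cv2.resize(im,None,fx=8,fy=8,interpolation=cv2.INTER_CUBIC))
E
```

```text
s2 -0.03 [232.6 284. ] [231.4 280.7] 278.8
s2 -0.034 [232.4 282.5] [231.3 279.2] 278.8
s2 -0.038 [232.3 281.1] [231.1 277.7] 278.8
s2 -0.042 [232.2 279.6] [231.  276.2] 278.8
s2 -0.046 [232.1 278.1] [230.9 274.7] 278.8
s5 -0.03 [232.5 291.5] [231.4 288.2] 285.6
s5 -0.034 [232.4 290.1] [231.2 286.7] 285.6
s5 -0.038 [232.3 288.6] [231.1 285.3] 285.6
s5 -0.042 [232.1 287.2] [231.  283.9] 285.6
s5 -0.046 [232.  285.8] [230.9 282.4] 285.6
```

View pics/s5d.png

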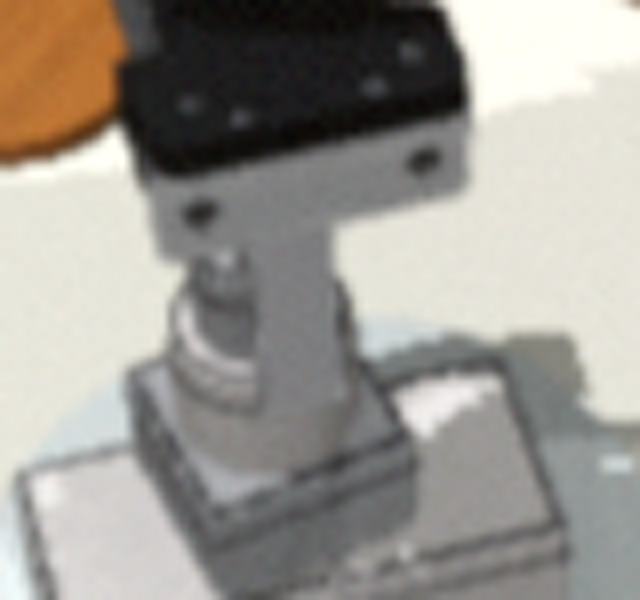

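Emit:
servo_tool(moves=[[[0,0,0,0,0,0.007,0.1],[0,0,0,0,0,0.014,0.3],[0,0,0,0,0,0.014,0.5],[0,0,0,0,0,0.014,0.6],[0,0,0,0,0,0.014,0.65],[0,0,0,0,0,0.014,0.68],[0,0,0,0,0,0.014,0.72],[0,0,0,0,0,0.014,0.76],[0,0,0,0,0,0.014,0.8],[0,0,0,0,0,0.014,0.85],[0,0,0,0,0,0.014,0.9],[0,0,0,0,0,0.014,0.9]]], squeeze=12)

```text
time_s: 6.1
ee_pos: [0.4733, 0.2921, 0.0785]
eef_rot: [-3.141, 0.0, 0.743]
force: [-1.3, 0.2, 0.9]
grip_width: 0.0295
```

Emit:
servo_tool(moves=[[[0,0,0,0,0,0,0.9],[0,0,0,0,0,0,0.9]]])

```text
time_s: 6.27
ee_pos: [0.4733, 0.2921, 0.0784]
eef_rot: [-3.141, 0.0, 0.743]
force: [0.6, 1.0, 0.1]
grip_width: 0.0297
```

```bash
python3 - <<'E'
from h import *
c=shot('wrist','w6');o=get_obs();print(o['ee_pos'],o['force'],o['grip_width'],o['time_s'])
cv2.imwrite('pics/w6c.png',cv2.resize(c['color'][180:290,180:380,::-1],(800,440),interpolation=cv2.INTER_CUBIC))
E
```

```text
[0.47332108 0.29213098 0.07847077] [ 0.35510387 -0.12008951  1.05939137] 0.02990128178015921 6.3167
```

View pics/w6c.png

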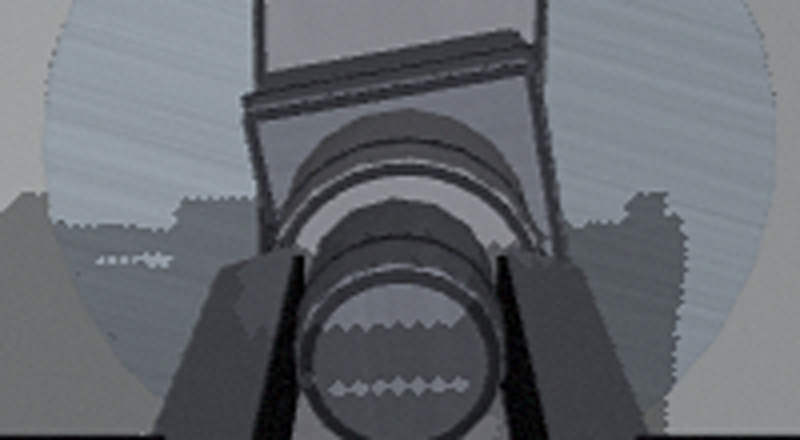

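Gripped: the opening reads 29.9 mm for the 30 mm tin. Lifting and carrying to the small stand.

```bash
python3 - <<'E'
from h import *
c=load('w6');R=Ro.from_euler('xyz',[np.pi,0,.743]);x=ray(c,(279.5,268.4),.138)[0];print(x,R.inv().apply(x-get_obs()['ee_pos']))
plan([.43,-.05,.16],.743)
E
```

```text
[0.47465221 0.29326771 0.138     ] [ 1.74929652e-03  6.33723883e-05 -5.95292329e-02]
turn [-0.0003  0.     -0.0002] shift [-0.5265  0.4454 -0.1632] rows 8.498055803562552 0.004444348744789588 from [0.4733 0.2921 0.0785] [-3.1412  0.      0.7426] w 0.0299 t 6.3167
```

Emit:
servo_tool(moves=[[[0,0,0,0,0,-0.01,0.9],[0,0,0,0,0,-0.03,0.9],[0,0,0,0,0,-0.06,0.9],[0,0,0,0,0,-0.1,0.9],[0,0,0,0,0,-0.14,0.9],[0,0,0,0,0,-0.16,0.9],[0,0,0,0,0,-0.16,0.9]]])

```text
time_s: 6.9
ee_pos: [0.4743, 0.2926, 0.1613]
eef_rot: [3.141, -0.004, 0.743]
force: [-0.2, 0.8, -0.3]
grip_width: 0.03
```

```bash
python3 - <<'E'
from h import *
c=shot('side','s7');c=shot('wrist','w7')
cv2.imwrite('pics/w7c.png',cv2.resize(c['color'][110:290,180:380,::-1],(800,600)[::1],interpolation=cv2.INTER_CUBIC))
plan([.43,-.05,.16],.743)
E
```

```text
turn [-0.0003  0.0001 -0.0002] shift [-0.5262  0.4455 -0.0039] rows 8.266977303723326 0.004726198320676814 from [0.4732 0.292  0.1581] [-3.1412e+00  2.0000e-04  7.4260e-01] w 0.0298 t 7.0
```

View pics/w7c.png

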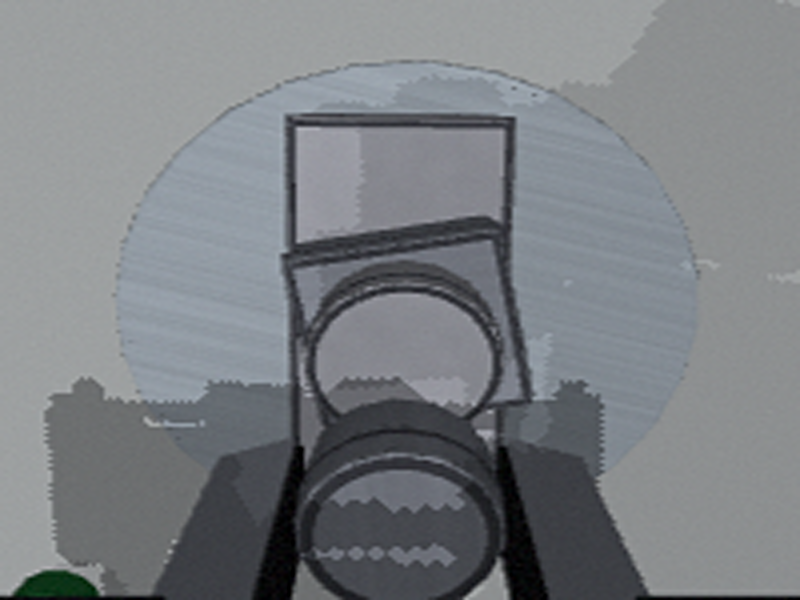

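Emit:
servo_tool(moves=[[[0,0,0,-0.04,0.03,-0.02,0.9],[0,0,0,-0.1,0.08,-0.02,0.9],[0,0,0,-0.526,0.446,-0.02,0.9],[0,0,0,-0.526,0.446,-0.02,0.9],[0,0,0,-0.526,0.446,-0.02,0.9],[0,0,0,-0.526,0.446,-0.02,0.9],[0,0,0,-0.526,0.446,-0.02,0.9],[0,0,0,-0.526,0.446,-0.02,0.9],[0,0,0,-0.526,0.446,-0.02,0.9],[0,0,0,-0.526,0.446,-0.02,0.9],[0,0,0,-0.526,0.446,-0.02,0.9],[0,0,0,-0.526,0.446,-0.02,0.9]]])

```text
time_s: 8.0
ee_pos: [0.43, -0.0497, 0.1673]
eef_rot: [-3.14, 0.001, 0.742]
force: [1.2, 0.4, -0.7]
grip_width: 0.0296
```

```bash
python3 - <<'E'
from h import *
plan([.461,-.291,.10],.743)
E
```

```text
turn [-0.0011  0.0006 -0.0005] shift [-0.2803  0.3979  0.1341] rows 6.053189239466301 0.016637891374371525 from [ 0.43   -0.0497  0.1673] [-3.1399e+00  9.0000e-04  7.4220e-01] w 0.0296 t 8.0
```

Emit:
servo_tool(moves=[[[0,0,0,-0.04,0.06,0,0.9],[0,0,0,-0.28,0.398,0.02,0.9],[0,0,0,-0.28,0.398,0.05,0.9],[0,0,0,-0.28,0.398,0.08,0.9],[0,0,0,-0.28,0.398,0.1,0.9],[0,0,0,-0.28,0.398,0.12,0.9],[0,0,0,-0.28,0.398,0.134,0.9],[0,0,0,-0.28,0.398,0.134,0.9],[0,0,0,-0.28,0.398,0.134,0.9],[0,0,0,-0.28,0.398,0.134,0.9]]])

```text
time_s: 8.83
ee_pos: [0.4619, -0.2894, 0.1008]
eef_rot: [-3.14, 0.001, 0.744]
force: [-0.1, -0.6, -0.8]
grip_width: 0.0298
```

```bash
python3 - <<'E'
from h import *
t=shot('top','t8');s=shot('side','s8');c=shot('wrist','w8');o=get_obs();print(o['ee_pos'],o['time_s'])
cv2.imwrite('pics/w8c.png',cv2.resize(c['color'][110:290,180:380,::-1],(800,600)[::1],interpolation=cv2.INTER_CUBIC))
def stand(c,near,z=.010):
    hsv=cv2.cvtColor(c['color'],cv2.COLOR_RGB2HSV);m=cv2.inRange(hsv,(0,70,30),(25,255,200))
    p=proj(c,near)[0];l=cv2.connectedComponents(m)[1];k=l[int(p[1]),int(p[0])]
    cs=max(cv2.findContours((l==k).astype(np.uint8),0,1)[0],key=cv2.contourArea)[:,0]
    P=ray(c,cs,z)[:,:2]*1000;return cs,P
for n in('top0','side0'):
    c=load(n);cs,P=stand(c,[.4625,-.29,.01]);print(n,cv2.fitEllipse(P.astype(np.float32)),cv2.minEnclosingCircle(P.astype(np.float32)))
E
```

```text
[ 0.46187776 -0.2899512   0.10126415] 8.9833
top0 ((462.37750244140625, -289.82904052734375), (54.745819091796875, 55.72760009765625), 22.148168563842773) ((462.0206604003906, -290.0339660644531), 28.896648406982422)
side0 ((461.0739440917969, -288.208740234375), (52.918087005615234, 57.52550506591797), 20.25910186767578) ((461.16339111328125, -288.6787109375), 30.310319900512695)
```

View pics/w8.png

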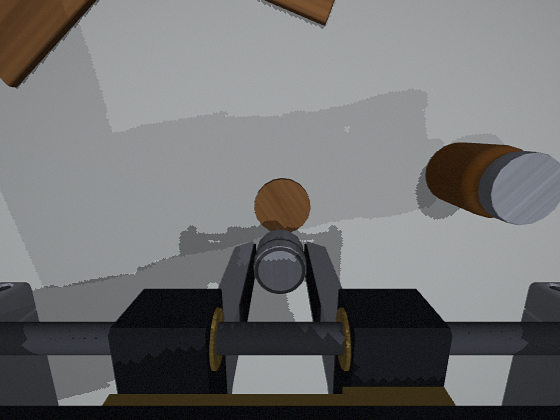

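View pics/s8.png

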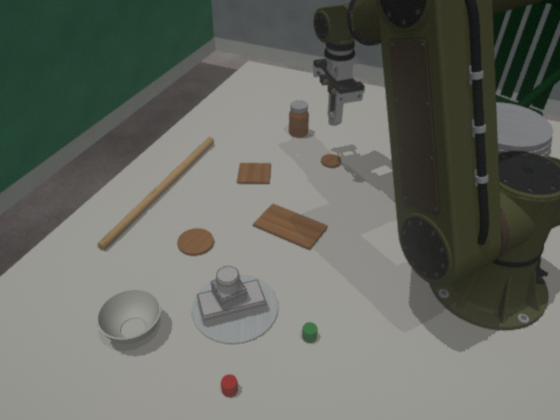

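```bash
cat >> h.py <<'E'
def stand(c,near,z=.010):
    hsv=cv2.cvtColor(c['color'],cv2.COLOR_RGB2HSV);m=cv2.inRange(hsv,(0,70,30),(25,255,200))
    p=proj(c,near)[0];l=cv2.connectedComponents(m)[1];k=l[int(p[1]),int(p[0])]
    cs=max(cv2.findContours((l==k).astype(np.uint8),0,1)[0],key=cv2.contourArea)[:,0]
    return cs,(ray(c,cs,z)[:,:2]*1000).astype(np.float32)
E
python3 - <<'E'
from h import *
c=load('w8');cs,P=stand(c,[.466,-.287,.01]);cs2=P[(cs[:,1]<228)]
print(cs.min(0),cs.max(0),cv2.fitEllipse(cs2),cv2.minEnclosingCircle(P))
R=Ro.from_euler('xyz',[np.pi,0,.743])
# tin lid centre now: height
zt=.138+(.1013-.0785); print('tin',ray(c,(280,267),zt))
for z in(.0196,-.01):plan([.4615,-.2900,z],.743)
E
```

```text
[255 178] [309 231] ((464.04315185546875, -291.3173522949219), (55.743106842041016, 57.54216766357422), 133.79408264160156) ((463.9169921875, -290.8661193847656), 29.082998275756836)
tin [[ 0.46409339 -0.28821599  0.1608    ]]
turn [-0.      0.0003  0.0006] shift [-0.0005 -0.0004  0.1633] rows 1.9583943155583718 0.008611776110948061 from [ 0.4619 -0.29    0.1013] [-3.1416e+00  5.0000e-04  7.4400e-01] w 0.0298 t 8.9833
turn [-0.      0.0003  0.0006] shift [-0.0005 -0.0004  0.2225] rows 2.6682207829147844 0.008611776110948061 from [ 0.4619 -0.29    0.1013] [-3.1416e+00  5.0000e-04  7.4400e-01] w 0.0298 t 8.9833
```

View pics/w8c.png

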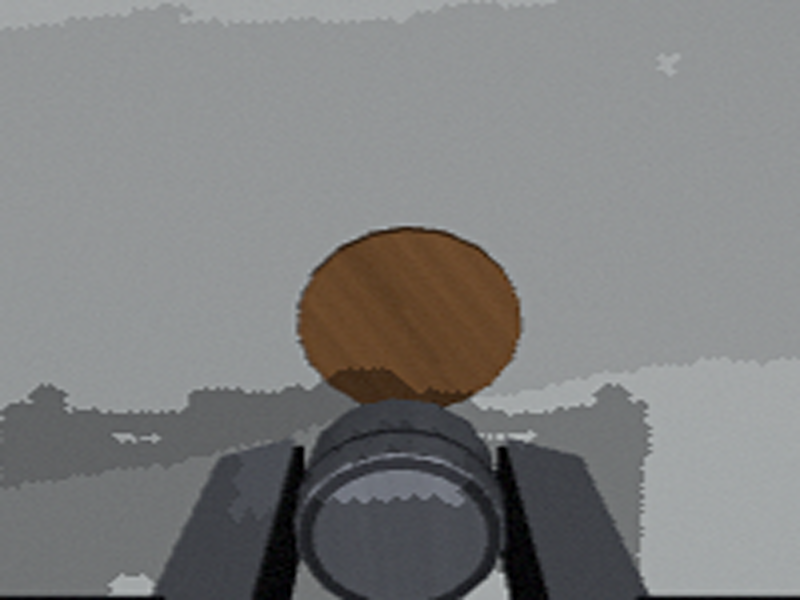

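Emit:
servo_tool(moves=[[[0,0,0,-0.001,0.0035,0.03,0.9],[0,0,0,-0.001,0.0035,0.08,0.9],[0,0,0,-0.001,0.0035,0.13,0.9],[0,0,0,-0.001,0.0035,0.17,0.9],[0,0,0,-0.001,0.0035,0.2,0.9],[0,0,0,-0.001,0.0035,0.22,0.9],[0,0,0,-0.001,0.0035,0.228,0.9],[0,0,0,-0.001,0.0035,0.23,0.9],[0,0,0,-0.001,0.0035,0.23,0.9]]])

```text
time_s: 9.73
ee_pos: [0.4631, -0.2917, -0.0129]
eef_rot: [3.14, 0.0, 0.744]
force: [0.8, -0.2, -0.5]
grip_width: 0.0293
```

```bash
python3 - <<'E'
from h import *
s=shot('side','s9');c=shot('wrist','w9');o=get_obs();print(o['ee_pos'],o['force'],o['time_s'])
cv2.imwrite('pics/w9c.png',cv2.resize(c['color'][170:290,180:380,::-1],(800,480)[::1],interpolation=cv2.INTER_CUBIC))
cv2.imwrite('pics/s9c.png',cv2.resize(s['color'][110:185,290:370,::-1],None,fx=7,fy=7,interpolation=cv2.INTER_CUBIC))
E
```

```text
[ 0.46321103 -0.29189828 -0.01268658] [-0.68861548  0.68844386 -1.22940241] 9.8333
```

View pics/w9c.png

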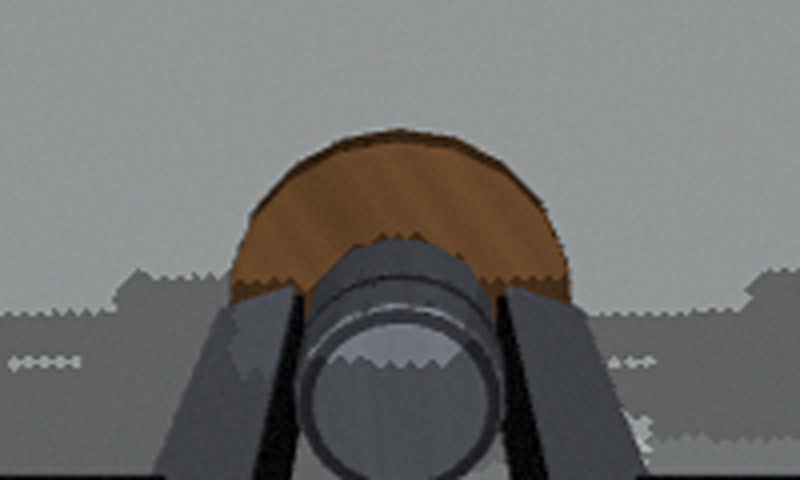

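View pics/s9c.png

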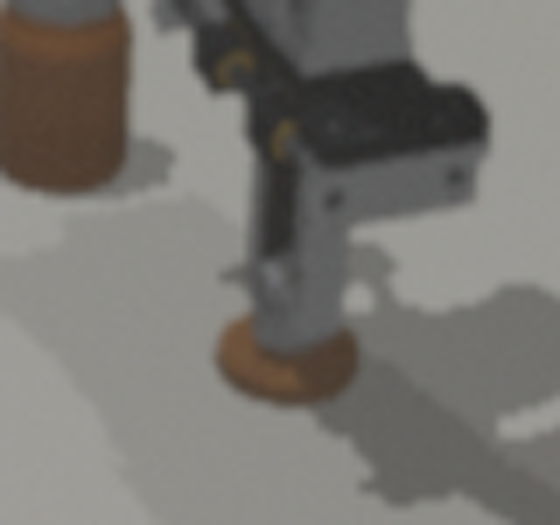

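Emit:
servo_tool(moves=[[[0,0,0,0,0,0.004,0.9],[0,0,0,0,0,0.008,0.9],[0,0,0,0,0,0.011,0.9],[0,0,0,0,0,0.013,0.9],[0,0,0,0,0,0.013,0.9],[0,0,0,0,0,0.013,0.9]]])

```text
time_s: 10.33
ee_pos: [0.4632, -0.2919, -0.0192]
eef_rot: [3.14, 0.0, 0.744]
force: [0.7, -0.3, -0.3]
grip_width: 0.0296
```

Emit:
servo_tool(moves=[[[0,0,0,0,0,0.001,0.9],[0,0,0,0,0,0.001,0.9]]])

```text
time_s: 10.5
ee_pos: [0.4633, -0.2919, -0.0196]
eef_rot: [3.14, 0.0, 0.744]
force: [-1.4, -0.5, 1.4]
grip_width: 0.0297
```

Emit:
servo_tool(moves=[[[0,0,0,0,0,0.001,0.9],[0,0,0,0,0,0.001,0.9]]])

```text
time_s: 10.67
ee_pos: [0.4633, -0.292, -0.0196]
eef_rot: [3.14, 0.0, 0.744]
force: [-2.5, 2.1, 6.7]
grip_width: 0.0298
```

```bash
python3 - <<'E'
from h import *
for n in('side','wrist','wrist'):
    c=shot(n,'a10'+n);o=get_obs();print(o['ee_pos'],o['force'],o['tau'][1:3])
cv2.imwrite('pics/s10c.png',cv2.resize(load('a10side')['color'][110:185,290:370,::-1],None,fx=7,fy=7,interpolation=cv2.INTER_CUBIC))
E
```

```text
[ 0.46331003 -0.29200802 -0.01957067] [-2.74592229  1.4117545   7.06798775] [-55.06597281 -27.44853616]
[ 0.46329047 -0.29196791 -0.01959176] [-3.36036089  1.83916861  6.89489085] [-55.09012699 -27.44163752]
[ 0.46330222 -0.29198915 -0.01957952] [-2.68962286  0.86974307  6.42778932] [-55.0976336  -27.43820071]
```

View pics/s10c.png

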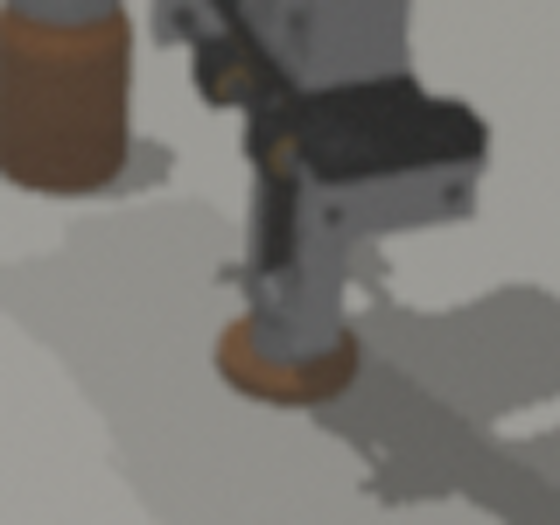

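The tin touched down at the predicted height (ee z −0.0196, 7 N). Releasing it and backing straight up.

Emit:
servo_tool(moves=[[[0,0,0,0,0,-0.0005,0.6],[0,0,0,0,0,-0.0005,0.5],[0,0,0,0,0,-0.0005,0.4],[0,0,0,0,0,-0.0005,0.3],[0,0,0,0,0,-0.0005,0.2],[0,0,0,0,0,-0.0005,0.2],[0,0,0,0,0,-0.04,0.2],[0,0,0,0,0,-0.1,0.2],[0,0,0,0,0,-0.18,0],[0,0,0,0,0,-0.26,0],[0,0,0,0,0,-0.3,0],[0,0,0,0,0,-0.3,0]]])

```text
time_s: 11.82
ee_pos: [0.4649, -0.293, 0.1355]
eef_rot: [3.132, -0.001, 0.744]
force: [0.8, -0.1, 0.1]
grip_width: 0.0937
```

```bash
python3 - <<'E'
from h import *
c=shot('wrist','w11')
cv2.imwrite('pics/w11c.png',cv2.resize(c['color'][150:270,210:350,::-1],None,fx=5,fy=5,interpolation=cv2.INTER_CUBIC))
plan([.43,.0,.16],.743)
E
```

```text
turn [ 0.0037 -0.0005  0.0007] shift [ 0.3461 -0.4758 -0.0575] rows 7.088776118619358 0.04826624103054065 from [ 0.464  -0.2924  0.1325] [ 3.1357e+00 -7.0000e-04  7.4410e-01] w 0.0939 t 11.8667
```

View pics/w11c.png

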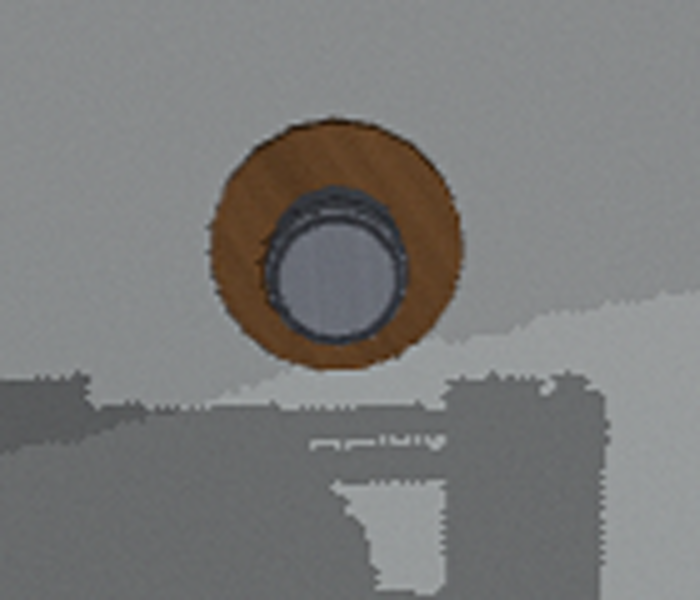

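```bash
python3 - <<'E'
from h import *
c=load('w11');q=lambda p:np.array(p,float).reshape(-1,2)/5+np.array([210,150])-.4
print(ray(c,q((336,244)),.010),ray(c,q((337,278)),.040))
E
```

```text
[[ 0.46463575 -0.29063244  0.01      ]] [[ 0.46419478 -0.29128822  0.04      ]]
```

Emit:
servo_tool(moves=[[[0,0,0,0.346,-0.476,-0.05,0],[0,0,0,0.346,-0.476,-0.05,0],[0,0,0,0.346,-0.476,-0.05,0],[0,0,0,0.346,-0.476,-0.05,0],[0,0,0,0.346,-0.476,-0.05,0],[0,0,0,0.346,-0.476,-0.05,0],[0,0,0,0.346,-0.476,-0.05,0],[0,0,0,0.346,-0.476,-0.05,0],[0,0,0,0.346,-0.476,-0.05,0]]])

```text
time_s: 12.62
ee_pos: [0.4293, 0.0018, 0.1553]
eef_rot: [3.137, 0.0, 0.748]
force: [-0.6, -0.3, 0.0]
grip_width: 0.0943
```

```bash
python3 - <<'E'
from h import *
plan([.4735,.2905,.12],.743)
E
```

```text
turn [0.0031 0.0001 0.0031] shift [ 0.4575 -0.3637  0.0688] rows 7.055963925415697 0.05506553500472036 from [0.4293 0.0018 0.1553] [3.1367e+00 2.0000e-04 7.4780e-01] w 0.0943 t 12.6167
```

Emit:
servo_tool(moves=[[[0.003,0,0.003,0.457,-0.364,0,0],[0.003,0,0.003,0.457,-0.364,0,0],[0.003,0,0.003,0.457,-0.364,0,0],[0.003,0,0.003,0.457,-0.364,0,0],[0.003,0,0.003,0.457,-0.364,0,0],[0.003,0,0.003,0.457,-0.364,0.02,0],[0.003,0,0.003,0.457,-0.364,0.04,0],[0.003,0,0.003,0.457,-0.364,0.069,0],[0.003,0,0.003,0.457,-0.364,0.069,0],[0.003,0,0.003,0.457,-0.364,0.069,0],[0.003,0,0.003,0.457,-0.364,0.069,0]]])

```text
time_s: 13.53
ee_pos: [0.4738, 0.2889, 0.1202]
eef_rot: [3.141, 0.0, 0.741]
force: [0.2, 0.3, 0.8]
grip_width: 0.0943
```

```bash
python3 - <<'E'
from h import *
c=shot('wrist','w12')
cv2.imwrite('pics/w12c.png',cv2.resize(c['color'][130:280,190:370,::-1],None,fx=4,fy=4,interpolation=cv2.INTER_CUBIC))
plan([.4735,.2905,.044],.743)
E
```

```text
turn [ 0.0003 -0.0003 -0.0012] shift [ 0.0012 -0.0029  0.1533] rows 1.8386323657360373 0.015662887461489906 from [0.474  0.289  0.1207] [ 3.1411e+00 -5.0000e-04  7.4120e-01] w 0.0939 t 13.5833
```

View pics/w12c.png

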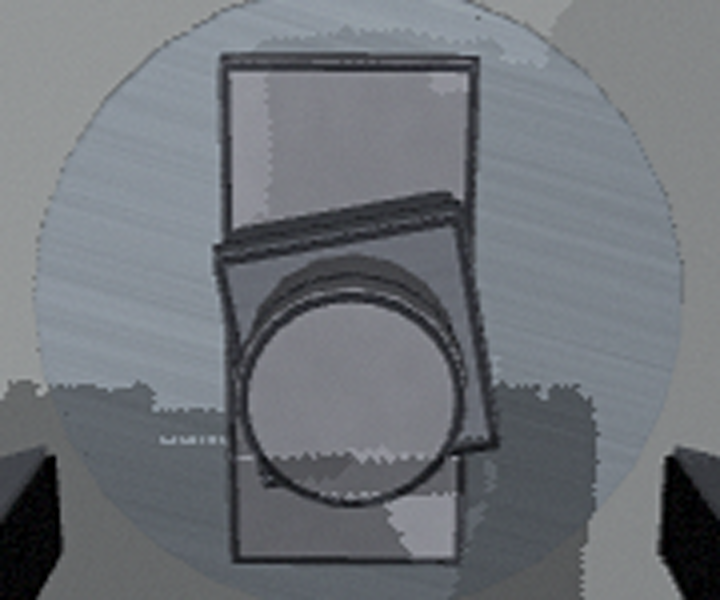

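```bash
python3 - <<'E'
from h import *
c=load('w12');q=lambda p:np.array(p,float).reshape(-1,2)/4+np.array([190,130])-.4
x=ray(c,q((353,400)),.108)[0];print(x)
plan([x[0],x[1],.044],.743); plan([x[0]-.0013,x[1]-.0012,.044],.743)
E
```

```text
[0.47365834 0.29051061 0.108     ]
turn [ 0.0003 -0.0003 -0.0012] shift [ 0.0015 -0.0027  0.1533] rows 1.8386186277277876 0.015662887461489906 from [0.474  0.289  0.1207] [ 3.1411e+00 -5.0000e-04  7.4120e-01] w 0.0939 t 13.5833
turn [ 0.0003 -0.0003 -0.0012] shift [-0.0021 -0.0027  0.1533] rows 1.8386713921640563 0.015662887461489906 from [0.474  0.289  0.1207] [ 3.1411e+00 -5.0000e-04  7.4120e-01] w 0.0939 t 13.5833
```

Emit:
servo_tool(moves=[[[0,0,-0.001,0,-0.0027,0.05,0],[0,0,-0.001,0,-0.0027,0.1,0],[0,0,-0.001,0,-0.0027,0.135,0],[0,0,-0.001,0,-0.0027,0.15,0],[0,0,-0.001,0,-0.0027,0.153,0],[0,0,-0.001,0,-0.0027,0.153,0.2],[0,0,-0.001,0,-0.0027,0.153,0.3],[0,0,-0.001,0,-0.0027,0.153,0.4],[0,0,-0.001,0,-0.0027,0.153,0.5],[0,0,-0.001,0,-0.0027,0.153,0.55],[0,0,-0.001,0,-0.0027,0.153,0.6],[0,0,-0.001,0,-0.0027,0.153,0.7]]], squeeze=15)

```text
time_s: 14.58
ee_pos: [0.4731, 0.2901, 0.0443]
eef_rot: [3.141, -0.001, 0.743]
force: [-0.3, -0.2, 0.1]
grip_width: 0.0506
```

Emit:
servo_tool(moves=[[[0,0,0,0,0,0,0.75],[0,0,0,0,0,0,0.75],[0,0,0,0,0,0,0.75]]])

```text
time_s: 14.83
ee_pos: [0.4731, 0.2901, 0.0443]
eef_rot: [3.141, -0.001, 0.743]
force: [-0.2, 0.2, 0.3]
grip_width: 0.0452
```

```bash
python3 - <<'E'
from h import *
c=shot('wrist','w13');o=get_obs();print(o['ee_pos'],o['force'],o['grip_width'],o['time_s'])
cv2.imwrite('pics/w13c.png',cv2.resize(c['color'][150:300,190:370,::-1],None,fx=4,fy=4,interpolation=cv2.INTER_CUBIC))
E
```

```text
[0.47307644 0.29014072 0.04433503] [-0.05329374  0.2299656   1.3484969 ] 0.04561316339217598 14.8833
```

View pics/w13c.png

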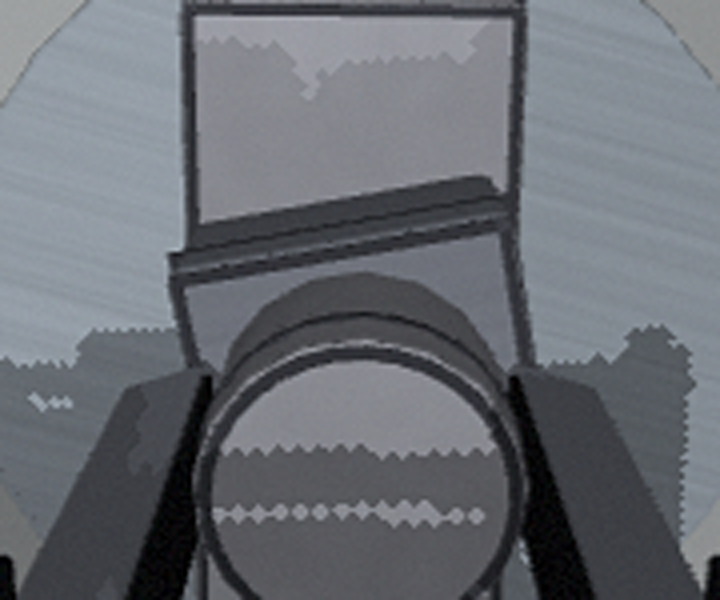

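```bash
python3 - <<'E'
from h import *
c=load('w13');o=get_obs();R=Ro.from_euler('xyz',o['eef_rot'])
for r in(235.5,236.5,271): print(r,R.inv().apply(ray(c,(280,r),.108)[0]-o['ee_pos']))
c=load('w6')
for r in(180+264/4,180+270/4,268.4):print(r,R.inv().apply(ray(c,(279.5,r),.138)[0]-np.array([.4733,.2921,.0785])))
E
```

```text
235.5 [ 0.02241553  0.0003052  -0.06364922]
236.5 [ 0.02186256  0.00030546 -0.06364961]
271 [ 0.00216548  0.00031453 -0.06366333]
246.0 [ 1.50435512e-02  8.91983457e-05 -5.94894968e-02]
247.5 [ 1.41751456e-02  8.89580629e-05 -5.94901018e-02]
268.4 [ 1.82722632e-03  8.55414649e-05 -5.94987052e-02]
```

Emit:
servo_tool(moves=[[[0,0,0,0,0,-0.01,0.75],[0,0,0,0,0,-0.03,0.75],[0,0,0,0,0,-0.06,0.75],[0,0,0,0,0,-0.1,0.75],[0,0,0,0,0,-0.15,0.75],[0,0,0,0,0,-0.2,0.75],[0,0,0,0,0,-0.2,0.75],[0,0,0,0,0,-0.2,0.75]]])

```text
time_s: 15.55
ee_pos: [0.4735, 0.2904, 0.146]
eef_rot: [3.14, -0.004, 0.743]
force: [0.2, 0.6, -2.4]
grip_width: 0.0457
```

```bash
python3 - <<'E'
from h import *
c=shot('wrist','w14')
cs,P=stand(load('top0'),[.64,.15,.01]);print(cv2.fitEllipse(P),cv2.minEnclosingCircle(P))
cs,P=stand(load('side0'),[.64,.15,.01]);print(cv2.fitEllipse(P),cv2.minEnclosingCircle(P))
plan([.641,.1505,.10],.743)
E
```

```text
((640.8991088867188, 151.32815551757812), (82.36845397949219, 84.4518051147461), 115.99243927001953) ((640.9893188476562, 151.3102569580078), 43.39826583862305)
((638.6753540039062, 153.21177673339844), (82.09933471679688, 86.23617553710938), 38.66386032104492) ((638.5535888671875, 152.75794982910156), 44.2885627746582)
turn [ 0.0004 -0.0007 -0.0001] shift [0.0587 0.4329 0.0893] rows 5.3464815623510145 0.00979902516220331 from [0.4729 0.29   0.1445] [ 3.141e+00 -1.000e-03  7.429e-01] w 0.0455 t 15.6
```

View pics/w14.png

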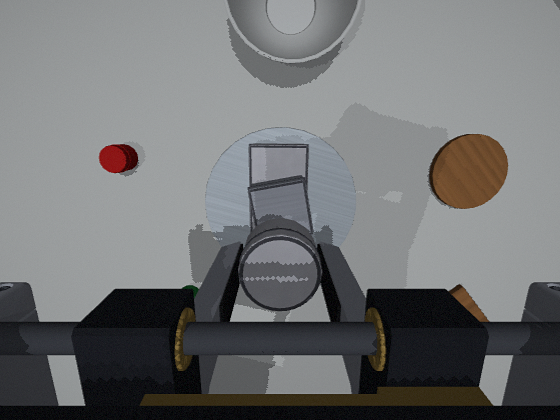

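Emit:
servo_tool(moves=[[[0,0,0,0.02,0.05,-0.02,0.75],[0,0,0,0.057,0.15,0,0.75],[0,0,0,0.057,0.43,0.02,0.75],[0,0,0,0.057,0.43,0.04,0.75],[0,0,0,0.057,0.43,0.06,0.75],[0,0,0,0.057,0.43,0.08,0.75],[0,0,0,0.057,0.43,0.09,0.75],[0,0,0,0.057,0.43,0.09,0.75],[0,0,0,0.057,0.43,0.09,0.75],[0,0,0,0.057,0.43,0.09,0.75]]])

```text
time_s: 16.43
ee_pos: [0.6389, 0.1521, 0.1002]
eef_rot: [3.141, -0.001, 0.744]
force: [-0.2, 0.4, -1.4]
grip_width: 0.0453
```

```bash
python3 - <<'E'
from h import *
c=shot('wrist','w15');o=get_obs();print(o['ee_pos'])
cv2.imwrite('pics/w15c.png',cv2.resize(c['color'][130:300,190:370,::-1],None,fx=3.5,fy=3.5,interpolation=cv2.INTER_CUBIC))
cs,P=stand(c,[.655,.165,.01]);print(cs.min(0),cs.max(0));k=cs[:,1]<215;print(cv2.fitEllipse(P[k]),cv2.minEnclosingCircle(P))
E
```

```text
[0.63906235 0.15218196 0.10054577]
[242 163] [324 234]
((642.3930053710938, 150.44955444335938), (83.98831176757812, 86.58599090576172), 133.94808959960938) ((643.124755859375, 150.829345703125), 42.925987243652344)
```

View pics/w15c.png

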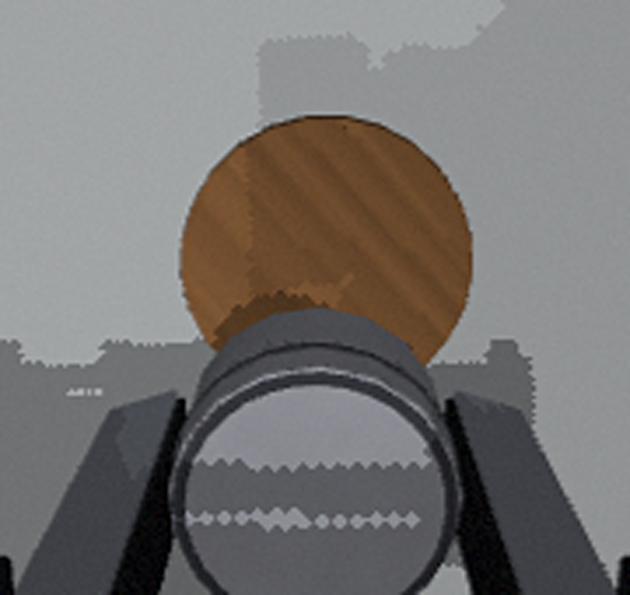

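```bash
python3 - <<'E'
from h import *
plan([.6417,.1500,-.013],.743)
E
```

```text
turn [ 0.0007 -0.0012  0.0008] shift [0.0005 0.0065 0.2271] rows 2.7241572125347586 0.02061545543710763 from [0.6391 0.1522 0.1005] [ 3.1405e+00 -1.9000e-03  7.4430e-01] w 0.046 t 16.4833
```

Emit:
servo_tool(moves=[[[0,0,0,0.0005,0.0065,0.03,0.75],[0,0,0,0.0005,0.0065,0.08,0.75],[0,0,0,0.0005,0.0065,0.13,0.75],[0,0,0,0.0005,0.0065,0.17,0.75],[0,0,0,0.0005,0.0065,0.2,0.75],[0,0,0,0.0005,0.0065,0.22,0.75],[0,0,0,0.0005,0.0065,0.227,0.75],[0,0,0,0.0005,0.0065,0.227,0.75],[0,0,0,0.0005,0.0065,0.227,0.75]]])

```text
time_s: 17.23
ee_pos: [0.6422, 0.1504, -0.0117]
eef_rot: [3.14, -0.003, 0.745]
force: [-0.1, -0.2, -1.9]
grip_width: 0.0456
```

```bash
python3 - <<'E'
from h import *
c=shot('wrist','w16');o=get_obs();print(o['ee_pos'],o['force'])
cv2.imwrite('pics/w16c.png',cv2.resize(c['color'][130:300,190:370,::-1],None,fx=3.5,fy=3.5,interpolation=cv2.INTER_CUBIC))
E
```

```text
[ 0.64236574  0.15037975 -0.01152393] [ 0.65917768 -0.10126165 -1.32767615]
```

View pics/w16c.png

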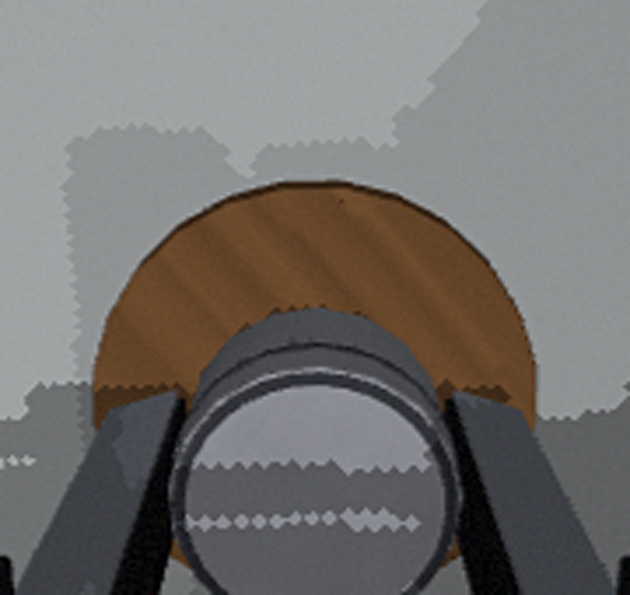

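Laterally the tin is centred over the round stand: the stand spans columns 95–535 in the crop and the tin 175–455. I'll lower the last 8 mm.

Emit:
servo_tool(moves=[[[0,0,0,-0.001,0,0.004,0.75],[0,0,0,-0.001,0,0.008,0.75],[0,0,0,-0.001,0,0.012,0.75],[0,0,0,-0.001,0,0.015,0.75],[0,0,0,-0.001,0,0.016,0.75],[0,0,0,-0.001,0,0.016,0.75]]])

```text
time_s: 17.78
ee_pos: [0.642, 0.15, -0.0195]
eef_rot: [3.139, -0.004, 0.745]
force: [-0.8, 0.5, -1.2]
grip_width: 0.0458
```

Emit:
servo_tool(moves=[[[0,0,0,0,0,0.001,0.75],[0,0,0,0,0,0.001,0.75]]])

```text
time_s: 17.95
ee_pos: [0.6421, 0.15, -0.0196]
eef_rot: [3.139, -0.004, 0.745]
force: [-2.0, -0.3, 3.9]
grip_width: 0.0456
```

It has touched down at the predicted height. Releasing.

Emit:
servo_tool(moves=[[[0,0,0,0,0,0,0.4],[0,0,0,0,0,0,0.3],[0,0,0,0,0,0,0.2],[0,0,0,0,0,0,0.1],[0,0,0,0,0,0,0.1],[0,0,0,0,0,0,0.1],[0,0,0,0,0,-0.04,0.1],[0,0,0,0,0,-0.1,0.1],[0,0,0,0,0,-0.18,0],[0,0,0,0,0,-0.26,0],[0,0,0,0,0,-0.28,0],[0,0,0,0,0,-0.28,0]]])

```text
time_s: 18.95
ee_pos: [0.6431, 0.1502, 0.1245]
eef_rot: [3.136, -0.009, 0.745]
force: [-0.1, -0.4, 0.7]
grip_width: 0.0941
```

```bash
python3 - <<'E'
from h import *
c=shot('wrist','w17')
cv2.imwrite('pics/w17c.png',cv2.resize(c['color'][140:280,190:370,::-1],None,fx=4,fy=4,interpolation=cv2.INTER_CUBIC))
plan([.47,.287,.11],.93)
E
```

```text
turn [ 0.0025 -0.0034 -0.118 ] shift [-0.0674 -0.4347  0.0209] rows 5.2802817877190344 1.484398457827322 from [0.642  0.15   0.1214] [ 3.1382 -0.0057  0.7446] w 0.0941 t 19.0
```

View pics/w17c.png

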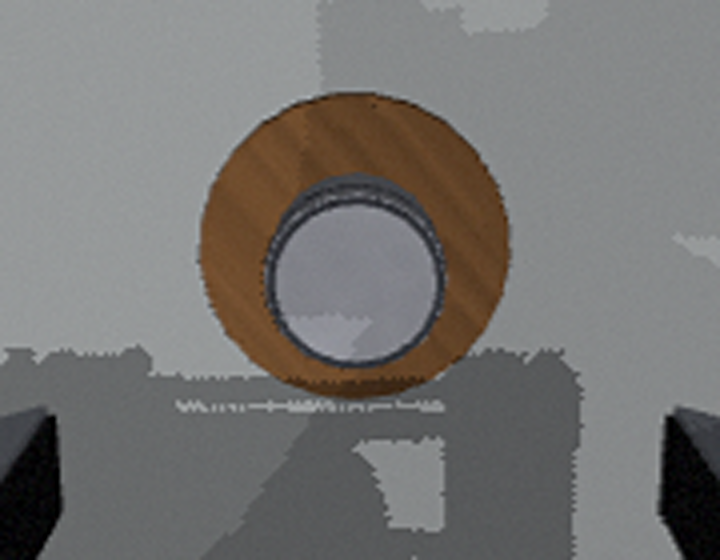

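```bash
python3 - <<'E'
from h import *
c=load('w17');q=lambda p:np.array(p,float).reshape(-1,2)/4+np.array([190,140])-.4
print(ray(c,q((355,245)),.010),ray(c,q((356,283)),.044))
E
```

```text
[[0.64411509 0.15198603 0.01      ]] [[0.64252704 0.15026968 0.044     ]]
```

Emit:
servo_tool(moves=[[[0,0,0,0,0,-0.02,0],[0,0,-0.04,-0.067,-0.435,-0.02,0],[0.003,-0.003,-0.08,-0.067,-0.435,0,0],[0.003,-0.003,-0.118,-0.067,-0.435,0,0],[0.003,-0.003,-0.118,-0.067,-0.435,0.01,0],[0.003,-0.003,-0.118,-0.067,-0.435,0.02,0],[0.003,-0.003,-0.118,-0.067,-0.435,0.02,0],[0.003,-0.003,-0.118,-0.067,-0.435,0.02,0],[0.003,-0.003,-0.118,-0.067,-0.435,0.02,0],[0.003,-0.003,-0.118,-0.067,-0.435,0.02,0]]])

```text
time_s: 19.83
ee_pos: [0.4709, 0.2865, 0.1103]
eef_rot: [-3.141, -0.0, 0.929]
force: [-0.1, -0.4, -1.1]
grip_width: 0.0938
```

```bash
python3 - <<'E'
from h import *
c=shot('wrist','w18');o=get_obs();print(o['ee_pos'],o['eef_rot'])
cv2.imwrite('pics/w18c.png',cv2.resize(c['color'][120:270,190:370,::-1],None,fx=4,fy=4,interpolation=cv2.INTER_CUBIC))
E
```

```text
[0.47112359 0.28634925 0.11035517] [-3.14100375e+00 -4.78418775e-04  9.28587826e-01]
```

View pics/w18c.png

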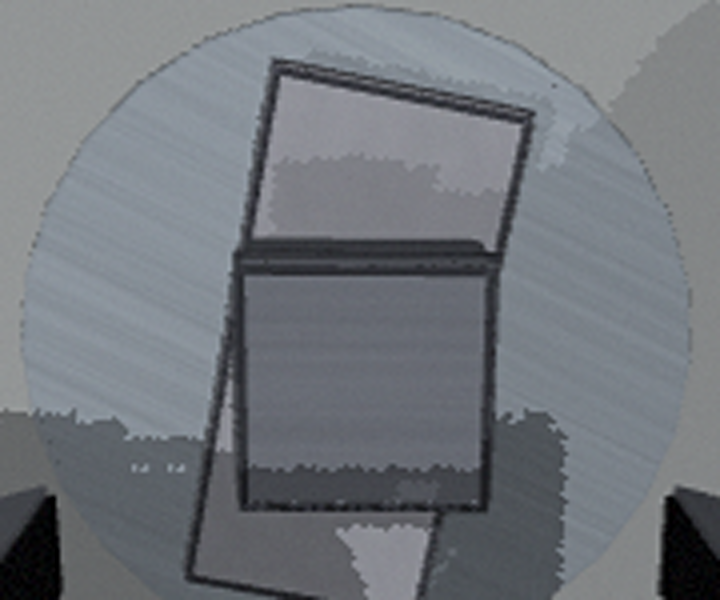

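```bash
python3 - <<'E'
from h import *
c=load('w18');q=lambda p:np.array(p,float).reshape(-1,2)/4+np.array([190,120])-.4
P=ray(c,q([(240,264),(497,261),(487,511),(243,509)]),.074)[:,:2]
print(P.mean(0),cv2.minAreaRect((P*1000).astype(np.float32)))
m=P.mean(0);plan([m[0]-.0005,m[1]-.0005,.010],.929)
E
```

```text
[0.47475729 0.28915372] ((474.8978271484375, 289.3891906738281), (55.35972595214844, 53.359737396240234), 52.62923049926758)
turn [-0.0004 -0.0003 -0.0003] shift [0.0073 0.0024 0.2007] rows 2.408405942123221 0.00690909264013508 from [0.4711 0.2863 0.1104] [-3.141e+00 -5.000e-04  9.286e-01] w 0.0937 t 19.8833
```

Emit:
servo_tool(moves=[[[0,0,0,0.006,0.0024,0.06,0],[0,0,0,0.006,0.0024,0.12,0],[0,0,0,0.006,0.0024,0.17,0],[0,0,0,0.006,0.0024,0.192,0],[0,0,0,0.006,0.0024,0.2,0],[0,0,0,0.006,0.0024,0.2,0.1],[0,0,0,0.006,0.0024,0.2,0.2],[0,0,0,0.006,0.0024,0.2,0.3],[0,0,0,0.006,0.0024,0.2,0.4],[0,0,0,0.006,0.0024,0.2,0.5],[0,0,0,0.006,0.0024,0.2,0.6],[0,0,0,0.006,0.0024,0.2,0.65]]], squeeze=20)

```text
time_s: 20.88
ee_pos: [0.474, 0.2883, 0.0109]
eef_rot: [-3.141, -0.001, 0.929]
force: [-0.8, -0.0, 4.5]
grip_width: 0.0557
```

Emit:
servo_tool(moves=[[[0,0,0,0,0,0,0.65],[0,0,0,0,0,0,0.65],[0,0,0,0,0,0,0.65]]])

```text
time_s: 21.13
ee_pos: [0.4739, 0.2883, 0.0109]
eef_rot: [-3.141, -0.001, 0.929]
force: [-1.2, -0.9, 1.1]
grip_width: 0.056
```

```bash
python3 - <<'E'
from h import *
c=shot('wrist','w19');o=get_obs();print(o['ee_pos'],o['force'],o['grip_width'],o['time_s'])
cv2.imwrite('pics/w19c.png',cv2.resize(c['color'][150:300,190:370,::-1],None,fx=4,fy=4,interpolation=cv2.INTER_CUBIC))
E
```

```text
[0.47391966 0.28829393 0.01088909] [-1.21220607  0.33840015  1.55466596] 0.055943647161655376 21.1833
```

View pics/w19c.png

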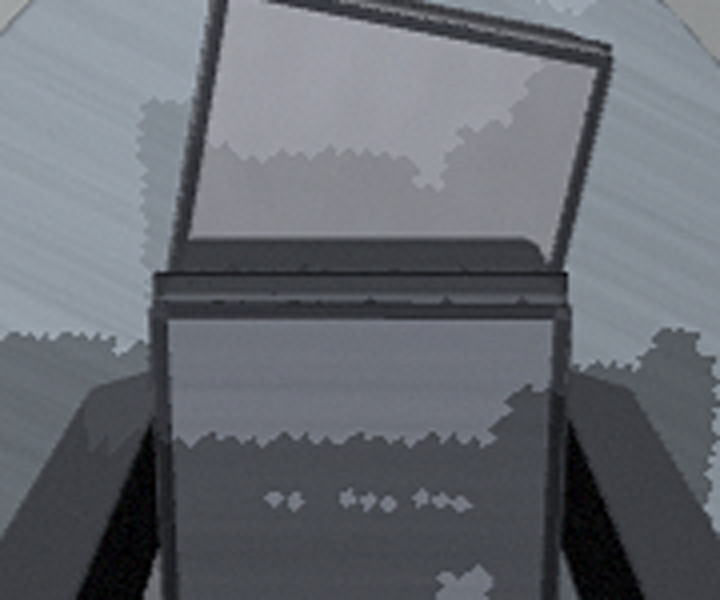

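```bash
python3 - <<'E'
from h import *
c=load('w19');o=get_obs();R=Ro.from_euler('xyz',o['eef_rot'])
print(R.inv().apply(ray(c,(280,226),.074)[0]-o['ee_pos']))
P=np.array([.4749,.2893,.074]);print(R.inv().apply(P-o['ee_pos']))
for n in('top0','side0'):
    cs,Q=stand(load(n),[.635,-.148,.01]);print(n,cv2.minAreaRect(Q))
E
```

```text
[ 0.02741259  0.00027881 -0.06308418]
[ 0.00145474  0.0001516  -0.06310959]
top0 ((635.0969848632812, -148.0350799560547), (87.51140594482422, 88.03771209716797), 22.18459129333496)
side0 ((633.3486328125, -145.81768798828125), (85.50483703613281, 91.5100326538086), 21.989221572875977)
```

Emit:
servo_tool(moves=[[[0,0,0,0,0,-0.01,0.65],[0,0,0,0,0,-0.03,0.65],[0,0,0,0,0,-0.06,0.65],[0,0,0,0,0,-0.11,0.65],[0,0,0,0,0,-0.17,0.65],[0,0,0,0,0,-0.22,0.65],[0,0,0,0,0,-0.24,0.65],[0,0,0,0,0,-0.24,0.65]]])

```text
time_s: 21.85
ee_pos: [0.4749, 0.2887, 0.1336]
eef_rot: [3.14, -0.005, 0.929]
force: [0.6, -0.6, -2.5]
grip_width: 0.0556
```

```bash
python3 - <<'E'
from h import *
c=shot('side','s20');c=shot('wrist','w20')
plan([.55,.07,.13],.66)
E
```

```text
turn [-6.00e-04  1.00e-04  1.71e-01] shift [-0.2574  0.3836 -0.0006] rows 5.5390979130405915 2.1497206755982083 from [0.4735 0.2879 0.1299] [-3.1406  0.      0.9286] w 0.0555 t 21.95
```

View pics/w20.png

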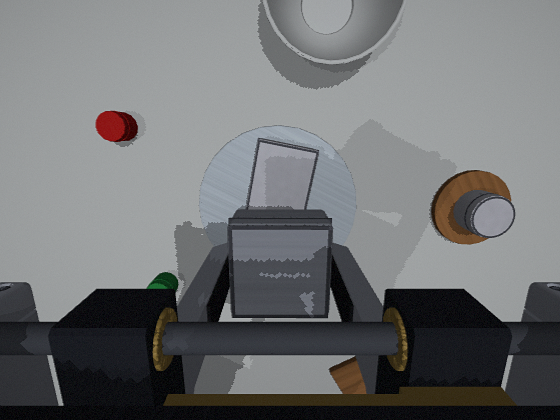

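Emit:
servo_tool(moves=[[[0,0,0.02,-0.02,0.03,-0.01,0.65],[0,0,0.06,-0.07,0.1,-0.01,0.65],[0,0,0.1,-0.257,0.384,0,0.65],[0,0,0.14,-0.257,0.384,0,0.65],[0,0,0.171,-0.257,0.384,0,0.65],[0,0,0.171,-0.257,0.384,0,0.65],[0,0,0.171,-0.257,0.384,0,0.65],[0,0,0.171,-0.257,0.384,0,0.65],[0,0,0.171,-0.257,0.384,0,0.65]]])

```text
time_s: 22.7
ee_pos: [0.5495, 0.0702, 0.1282]
eef_rot: [-3.139, 0.002, 0.66]
force: [-0.6, 0.5, -1.9]
grip_width: 0.0559
```

```bash
python3 - <<'E'
from h import *
plan([.633,-.147,.09],.386)
E
```

```text
turn [-0.0014  0.0016  0.1741] shift [-0.1341  0.4458  0.0755] rows 5.655418771774067 2.1887831120175556 from [0.5495 0.0702 0.1282] [-3.139e+00  2.200e-03  6.595e-01] w 0.0559 t 22.7
```

Emit:
servo_tool(moves=[[[0,0,0.03,-0.02,0.07,0,0.65],[0,0,0.08,-0.134,0.446,0.01,0.65],[0,0,0.12,-0.134,0.446,0.02,0.65],[0,0,0.16,-0.134,0.446,0.03,0.65],[0,0,0.174,-0.134,0.446,0.05,0.65],[0,0,0.174,-0.134,0.446,0.07,0.65],[0,0,0.174,-0.134,0.446,0.075,0.65],[0,0,0.174,-0.134,0.446,0.075,0.65],[0,0,0.174,-0.134,0.446,0.075,0.65],[0,0,0.174,-0.134,0.446,0.075,0.65]]])

```text
time_s: 23.53
ee_pos: [0.6333, -0.145, 0.0909]
eef_rot: [-3.14, 0.002, 0.388]
force: [-0.1, 0.2, -2.5]
grip_width: 0.0561
```

```bash
python3 - <<'E'
from h import *
c=shot('wrist','w21');o=get_obs();print(o['ee_pos'],o['eef_rot'])
cs,P=stand(c,[.66,-.136,.01]);print(cs.min(0),cs.max(0))
np.save('pics/cs21',cs)
im=c['color'][:,:,::-1].copy();cv2.drawContours(im,[cs[:,None]],-1,(0,255,0),1)
cv2.imwrite('pics/w21c.png',cv2.resize(im[110:300,170:390],None,fx=3,fy=3,interpolation=cv2.INTER_CUBIC))
E
```

```text
[ 0.63342994 -0.14520081  0.09115115] [-3.14028703e+00  1.94423173e-03  3.88463960e-01]
[240 162] [330 217]
```

View pics/w21c.png

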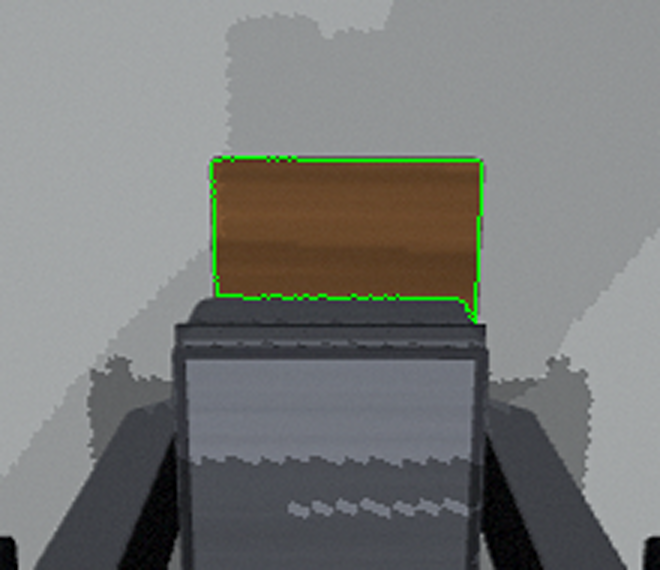

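```bash
python3 - <<'E'
from h import *
c=load('w21');cs=np.load('pics/cs21.npy').astype(float)
# front edge line: contour points with smallest row per column
top=np.array([[u,cs[cs[:,0]==u,1].min()] for u in range(246,325)])-[0,.5]
P=ray(c,top,.010)[:,:2]; vx,vy,x0,y0=cv2.fitLine(P.astype(np.float32),cv2.DIST_L2,0,.01,.01).ravel()
a=np.degrees(np.arctan2(vy,vx));print('edge ang mod90',a%90)
n=np.array([np.cos(np.radians(a%90)),np.sin(np.radians(a%90))])
l=ray(c,[(240,185),(331,185)],.010)[:,:2]
rows=[cs[(cs[:,1]==v)] for v in range(175,200)]
L=np.mean([[r[:,0].min()-.5,r[0,1]] for r in rows],0);Rr=np.mean([[r[:,0].max()+.5,r[0,1]] for r in rows],0)
LL,RR=ray(c,[L,Rr],.010)[:,:2];print('width',np.linalg.norm(LL-RR))
mid=(LL+RR)/2; d=(P.mean(0)-mid)@n; cen=mid+n*(d-.044);print('centre',cen)
t=cen-n*.001
plan([t[0],t[1],-.013],np.radians(a%90))
E
```

```text
edge ang mod90 21.535332
width 0.0871771358458603
centre [ 0.63720345 -0.14887655]
turn [-0.0008  0.0012  0.008 ] shift [0.0026 0.0099 0.2083] rows 2.500440299682155 0.1025565047571296 from [ 0.6334 -0.1452  0.0912] [-3.1403e+00  1.9000e-03  3.8850e-01] w 0.0557 t 23.5833
```

Emit:
servo_tool(moves=[[[0,0,0.004,0.002,0.01,0.03,0.65],[0,0,0.004,0.002,0.01,0.07,0.65],[0,0,0.004,0.002,0.01,0.12,0.65],[0,0,0.004,0.002,0.01,0.16,0.65],[0,0,0.004,0.002,0.01,0.19,0.65],[0,0,0.004,0.002,0.01,0.205,0.65],[0,0,0.004,0.002,0.01,0.208,0.65],[0,0,0.004,0.002,0.01,0.208,0.65],[0,0,0.004,0.002,0.01,0.208,0.65]]])

```text
time_s: 24.33
ee_pos: [0.6367, -0.1494, -0.0118]
eef_rot: [-3.141, 0.001, 0.382]
force: [-0.1, 0.1, -2.3]
grip_width: 0.0564
```

```bash
python3 - <<'E'
from h import *
c=shot('wrist','w22');o=get_obs();print(o['ee_pos'],o['eef_rot'],o['force'])
cv2.imwrite('pics/w22c.png',cv2.resize(c['color'][110:300,170:390,::-1],None,fx=3,fy=3,interpolation=cv2.INTER_CUBIC))
E
```

```text
[ 0.63673585 -0.14951922 -0.01162337] [-3.14152237e+00  4.02131197e-04  3.82210092e-01] [-0.04088573  0.18017341 -2.64419648]
```

View pics/w22c.png

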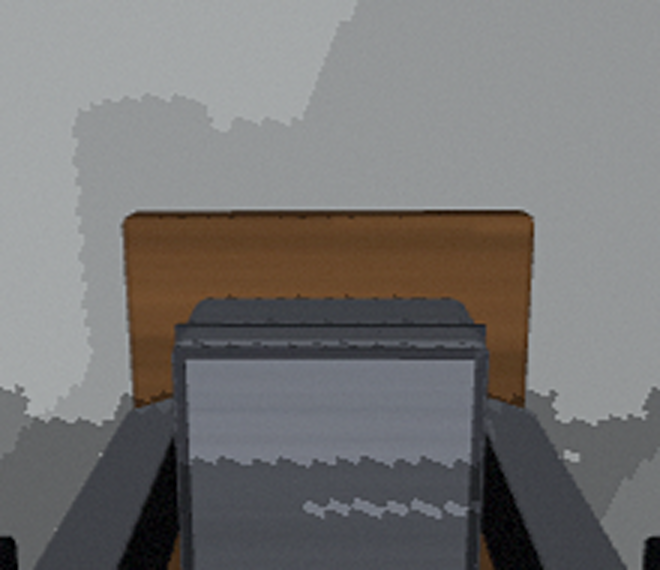

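Emit:
servo_tool(moves=[[[0,0,0,0,0,0.004,0.65],[0,0,0,0,0,0.008,0.65],[0,0,0,0,0,0.011,0.65],[0,0,0,0,0,0.014,0.65],[0,0,0,0,0,0.014,0.65],[0,0,0,0,0,0.014,0.65]]])

```text
time_s: 24.88
ee_pos: [0.6367, -0.1495, -0.0187]
eef_rot: [-3.141, 0.001, 0.382]
force: [0.4, -0.4, -1.9]
grip_width: 0.0559
```

Emit:
servo_tool(moves=[[[0,0,0,0,0,0.001,0.65],[0,0,0,0,0,0.001,0.65]]])

```text
time_s: 25.05
ee_pos: [0.6368, -0.1495, -0.0191]
eef_rot: [-3.141, 0.0, 0.382]
force: [-1.2, -0.2, -1.2]
grip_width: 0.0561
```

Emit:
servo_tool(moves=[[[0,0,0,0,0,0.001,0.65],[0,0,0,0,0,0.001,0.65]]])

```text
time_s: 25.22
ee_pos: [0.6369, -0.1496, -0.0191]
eef_rot: [3.142, 0.0, 0.382]
force: [-2.9, 2.3, 3.8]
grip_width: 0.0559
```

Contact at −0.0191, with the force up by 6 N. Releasing.

Emit:
servo_tool(moves=[[[0,0,0,0,0,-0.0005,0.3],[0,0,0,0,0,-0.0005,0.2],[0,0,0,0,0,-0.0005,0.1],[0,0,0,0,0,-0.0005,0],[0,0,0,0,0,-0.0005,0],[0,0,0,0,0,-0.0005,0],[0,0,0,0,0,-0.04,0],[0,0,0,0,0,-0.1,0],[0,0,0,0,0,-0.18,0],[0,0,0,0,0,-0.26,0],[0,0,0,0,0,-0.28,0],[0,0,0,0,0,-0.28,0]]])

```text
time_s: 26.22
ee_pos: [0.6385, -0.15, 0.125]
eef_rot: [3.137, -0.005, 0.382]
force: [0.5, 0.1, -0.3]
grip_width: 0.094
```

```bash
python3 - <<'E'
from h import *
c=shot('wrist','w23')
cv2.imwrite('pics/w23c.png',cv2.resize(c['color'][140:280,190:370,::-1],None,fx=4,fy=4,interpolation=cv2.INTER_CUBIC))
plan([.47,.287,.08],.738)
plan([.55,.07,.14],.56)
E
```

```text
turn [ 0.0012 -0.001  -0.2265] shift [ 0.015  -0.9353  0.0825] rows 11.259601250440475 2.8472022882170056 from [ 0.6374 -0.1497  0.122 ] [ 3.140e+00 -1.800e-03  3.822e-01] w 0.094 t 26.2667
turn [ 0.0011 -0.0011 -0.1132] shift [ 0.0018 -0.4728 -0.0368] rows 5.685708116733964 1.4228738615583305 from [ 0.6374 -0.1497  0.122 ] [ 3.140e+00 -1.800e-03  3.822e-01] w 0.094 t 26.2667
```

View pics/w23c.png

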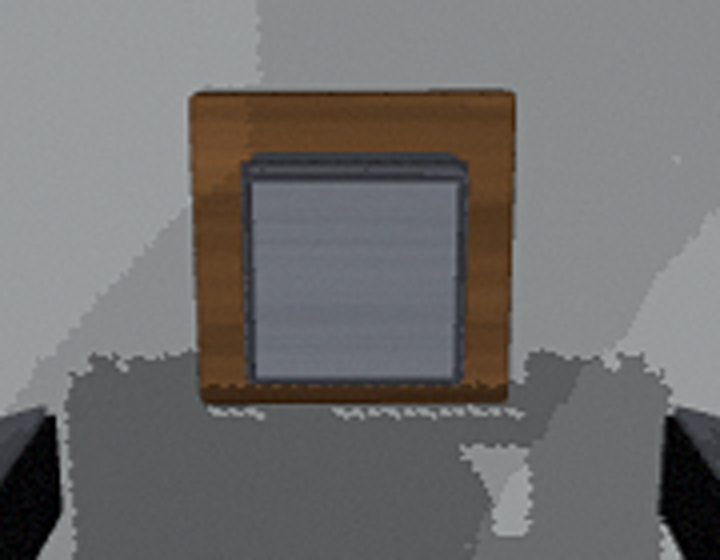

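The square tin sits aligned and centred: stand at crop columns 191–515, tin at 243–467, edges parallel. Back to the tray for the oblong tin.

Emit:
servo_tool(moves=[[[0,0,-0.05,0.015,-0.935,-0.03,0],[0,0,-0.12,0.015,-0.935,-0.03,0],[0,0,-0.18,0.015,-0.935,-0.03,0],[0,0,-0.2265,0.015,-0.935,-0.03,0],[0,0,-0.2265,0.015,-0.935,-0.03,0],[0,0,-0.2265,0.015,-0.935,-0.03,0],[0,0,-0.2265,0.015,-0.935,-0.03,0],[0,0,-0.2265,0.015,-0.935,-0.03,0],[0,0,-0.2265,0.015,-0.935,0,0],[0,0,-0.2265,0.015,-0.935,0.04,0],[0,0,-0.2265,0.015,-0.935,0.082,0],[0,0,-0.2265,0.015,-0.935,0.082,0]]])

```text
time_s: 27.27
ee_pos: [0.4669, 0.2891, 0.0764]
eef_rot: [3.141, 0.003, 0.74]
force: [0.6, 0.1, -1.2]
grip_width: 0.094
```

```bash
python3 - <<'E'
from h import *
c=shot('wrist','w24');plan([.47,.287,.08],.738)
cv2.imwrite('pics/w24c.png',cv2.resize(c['color'][90:290,180:380,::-1],None,fx=3,fy=3,interpolation=cv2.INTER_CUBIC))
E
```

```text
turn [-0.0003  0.0038  0.0022] shift [ 0.0026  0.0103 -0.0112] rows 0.18475282357087544 0.05470146064416844 from [0.4656 0.2899 0.0744] [-3.1412  0.0059  0.7414] w 0.0941 t 27.3167
```

View pics/w24c.png

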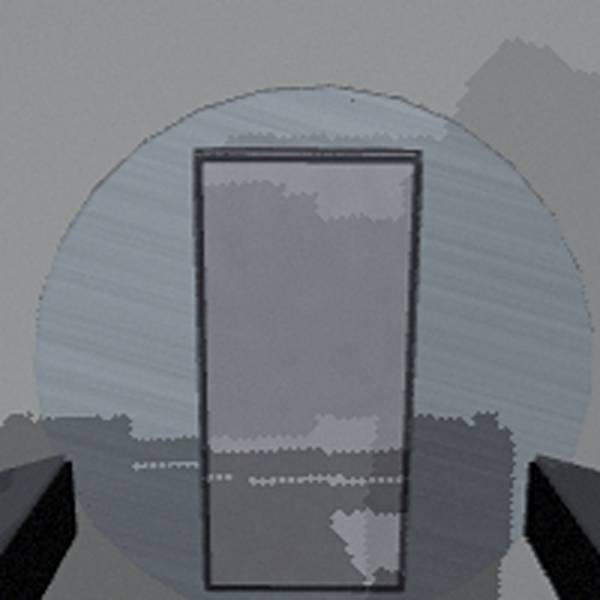

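```bash
python3 - <<'E'
from h import *
c=load('w24');q=lambda p:np.array(p,float).reshape(-1,2)/3+np.array([180,90])-.4
P=ray(c,q([(196,157),(421,157),(405,590),(205,590)]),.040)[:,:2]
print(P.mean(0),cv2.minAreaRect((P*1000).astype(np.float32)))
d=P[0]+P[1]-P[2]-P[3];a=np.arctan2(d[1],d[0]);print(a)
m=P.mean(0);plan([m[0],m[1],-.022],a)
E
```

```text
[0.47029504 0.28945602] ((470.20172119140625, 289.56915283203125), (127.90513610839844, 60.5105094909668), 42.217647552490234)
0.7345423134226476
turn [-0.0002  0.0038  0.0044] shift [0.0075 0.0071 0.1928] rows 2.3147916377655258 0.0725518752722251 from [0.4656 0.2899 0.0744] [-3.1412  0.0059  0.7414] w 0.0941 t 27.3167
```

Emit:
servo_tool(moves=[[[0,0.004,0.004,0.0065,0.007,0.04,0],[0,0.004,0.004,0.0065,0.007,0.1,0],[0,0.004,0.004,0.0065,0.007,0.15,0],[0,0.004,0.004,0.0065,0.007,0.18,0],[0,0.004,0.004,0.0065,0.007,0.19,0],[0,0.004,0.004,0.0065,0.007,0.193,0],[0,0.004,0.004,0.0065,0.007,0.193,0.1],[0,0.004,0.004,0.0065,0.007,0.193,0.2],[0,0.004,0.004,0.0065,0.007,0.193,0.3],[0,0.004,0.004,0.0065,0.007,0.193,0.4],[0,0.004,0.004,0.0065,0.007,0.193,0.5],[0,0.004,0.004,0.0065,0.007,0.193,0.6]]], squeeze=30)

```text
time_s: 28.32
ee_pos: [0.4701, 0.2893, -0.0216]
eef_rot: [-3.141, -0.001, 0.735]
force: [-0.7, -0.9, 3.9]
grip_width: 0.0618
```

Emit:
servo_tool(moves=[[[0,0,0,0,0,0,0.6],[0,0,0,0,0,0,0.6],[0,0,0,0,0,0,0.6]]])

```text
time_s: 28.57
ee_pos: [0.47, 0.2892, -0.0216]
eef_rot: [-3.141, -0.001, 0.735]
force: [-0.6, -1.0, -0.0]
grip_width: 0.0619
```

```bash
python3 - <<'E'
from h import *
c=shot('wrist','w25');o=get_obs();print(o['ee_pos'],o['eef_rot'],o['force'],o['grip_width'],o['time_s'])
cv2.imwrite('pics/w25c.png',cv2.resize(c['color'][130:330,180:380,::-1],None,fx=3,fy=3,interpolation=cv2.INTER_CUBIC))
E
```

```text
[ 0.46997977  0.2892417  -0.02160237] [-3.14130830e+00 -8.33148590e-04  7.35167596e-01] [-1.37077817 -0.21274782 -0.10935776] 0.0618064550161616 28.6167
```

View pics/w25c.png

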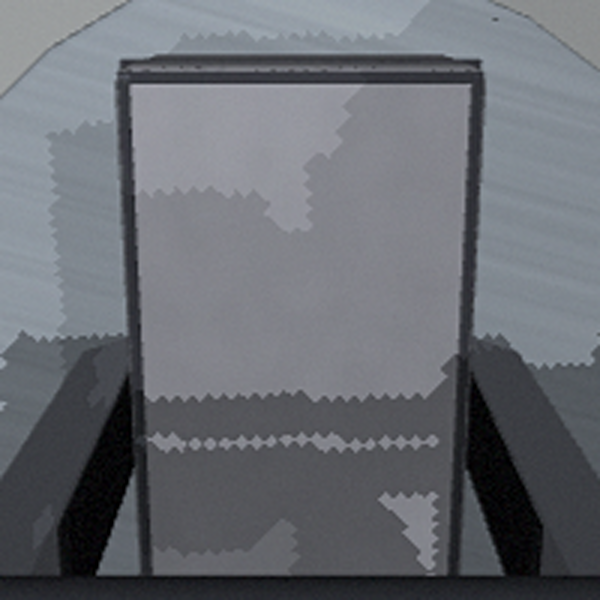

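```bash
python3 - <<'E'
from h import *
c=load('w25');o=get_obs();R=Ro.from_euler('xyz',o['eef_rot'])
print('front',R.inv().apply(ray(c,(280,154),.040)[0]-o['ee_pos'])[0]-.065, 'cent',R.inv().apply(np.array([.4703,.2895,.04])-o['ee_pos']))
for n in('top0','side0'):
    cs,Q=stand(load(n),[.46,.009,.01]);print(n,cv2.minAreaRect(Q))
E
```

```text
front -0.0007308861850287007 cent [ 4.62088814e-04  5.67826325e-06 -6.16020083e-02]
top0 ((459.9847412109375, 8.860160827636719), (91.312744140625, 159.38998413085938), 82.32756805419922)
side0 ((458.5457458496094, 10.758014678955078), (94.11429595947266, 159.49441528320312), 82.52818298339844)
```

Emit:
servo_tool(moves=[[[0,0,0,0,0,-0.005,0.6],[0,0,0,0,0,-0.015,0.6],[0,0,0,0,0,-0.03,0.6],[0,0,0,0,0,-0.06,0.6],[0,0,0,0,0,-0.1,0.6],[0,0,0,0,0,-0.15,0.6],[0,0,0,0,0,-0.19,0.6],[0,0,0,0,0,-0.2,0.6],[0,0,0,0,0,-0.2,0.6]]])

```text
time_s: 29.37
ee_pos: [0.4706, 0.2895, 0.0799]
eef_rot: [3.141, -0.004, 0.735]
force: [-0.2, -0.5, -4.4]
grip_width: 0.0621
```

```bash
python3 - <<'E'
from h import *
c=shot('side','s26');c=shot('wrist','w26')
cv2.imwrite('pics/s26c.png',load('s26')['color'][180:400,100:380,::-1])
plan([.46,.15,.10],1.08); plan([.46,.0095,.08],1.4365)
E
```

```text
turn [-4.000e-04  2.000e-04 -2.195e-01] shift [-0.2003  0.1934 -0.0453] rows 3.381850892919785 2.7592632261352503 from [0.4694 0.2889 0.0774] [-3.141e+00  5.000e-04  7.352e-01] w 0.0617 t 29.4667
turn [-5.000e-04  1.000e-04 -4.465e-01] shift [-0.3887  0.4018 -0.0053] rows 6.703853060615433 5.61204541971763 from [0.4694 0.2889 0.0774] [-3.141e+00  5.000e-04  7.352e-01] w 0.0617 t 29.4667
```

View pics/s26c.png

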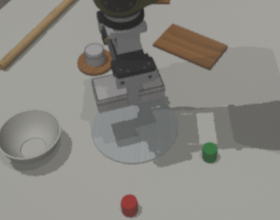

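View pics/w26.png

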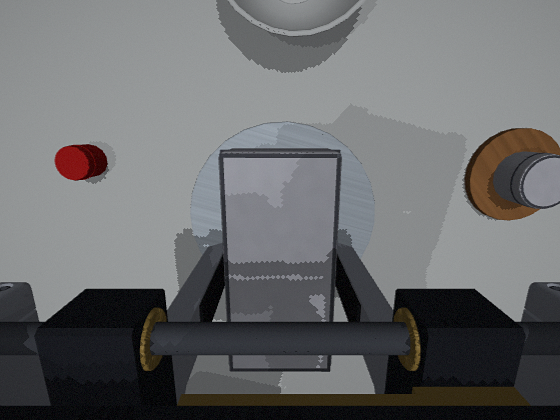

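```bash
python3 - <<'E'
from h import *
plan([.46,.0095,.09],-.131)
E
```

```text
turn [-2.000e-04  4.000e-04  5.514e-01] shift [-0.3887  0.4018 -0.0253] rows 6.710380846596596 6.931414761263101 from [0.4694 0.2889 0.0774] [-3.141e+00  5.000e-04  7.352e-01] w 0.0617 t 29.4667
```

Emit:
servo_tool(moves=[[[0,0,0.03,-0.02,0.02,-0.02,0.6],[0,0,0.09,-0.06,0.06,-0.025,0.6],[0,0,0.16,-0.12,0.12,-0.025,0.6],[0,0,0.23,-0.17,0.18,-0.025,0.6],[0,0,0.3,-0.22,0.23,-0.025,0.6],[0,0,0.37,-0.27,0.28,-0.025,0.6],[0,0,0.44,-0.32,0.33,-0.025,0.6],[0,0,0.5,-0.36,0.37,-0.025,0.6],[0,0,0.54,-0.38,0.395,-0.025,0.6],[0,0,0.551,-0.389,0.402,-0.025,0.6],[0,0,0.551,-0.389,0.402,-0.025,0.6],[0,0,0.551,-0.389,0.402,-0.025,0.6]]])

```text
time_s: 30.47
ee_pos: [0.4595, 0.0098, 0.0891]
eef_rot: [-3.141, 0.002, -0.129]
force: [-0.1, 0.3, -4.4]
grip_width: 0.0617
```

```bash
python3 - <<'E'
from h import *
c=shot('wrist','w27');o=get_obs();print(o['ee_pos'],o['eef_rot'],o['grip_width'])
cv2.imwrite('pics/w27c.png',c['color'][:,:,::-1])
E
```

```text
[0.45965532 0.01015873 0.08923998] [-3.14145532e+00  1.90466777e-03 -1.28121805e-01] 0.06179502551171472
```

View pics/w27c.png

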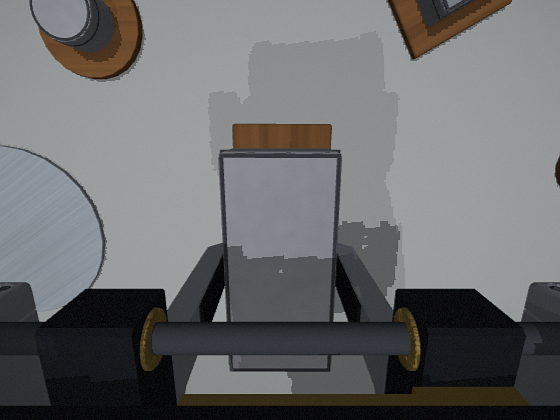

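```bash
python3 - <<'E'
from h import *
c=load('w27');u,v=282,140
hsv=cv2.cvtColor(c['color'],cv2.COLOR_RGB2HSV);m=cv2.inRange(hsv,(0,70,30),(25,255,200));l=cv2.connectedComponents(m)[1];m=l==l[v,u]
cs=np.argwhere(m)[:,::-1].astype(float);print(cs.min(0),cs.max(0))
top=np.array([[x,cs[cs[:,0]==x,1].min()-.5] for x in range(238,327)])
P=ray(c,top,.010)[:,:2];vx,vy,_,_=cv2.fitLine(P.astype(np.float32),cv2.DIST_L2,0,.01,.01).ravel()
a=(np.degrees(np.arctan2(vy,vx))-90+90)%180-90; 
while a>45:a-=90
while a<-45:a+=90
print('yaw',a,np.radians(a))
a=np.radians(a)
rows=[cs[cs[:,1]==y] for y in range(130,146)]
L=np.mean([[r[:,0].min()-.5,r[0,1]] for r in rows],0);Rr=np.mean([[r[:,0].max()+.5,r[0,1]] for r in rows],0)
LL,RR=ray(c,[L,Rr],.010)[:,:2];print('width',np.linalg.norm(LL-RR))
n=np.array([np.cos(a),np.sin(a)]);mid=(LL+RR)/2;cen=mid+n*((P.mean(0)-mid)@n-.080);print('centre',cen)
plan([cen[0],cen[1],-.010],-.132)
E
```

```text
[233. 124.] [331. 148.]
yaw -7.370743 -0.12864374
width 0.09119598684465394
centre [0.46098765 0.0078662 ]
turn [-0.0001  0.0012  0.0025] shift [0.0036 0.0042 0.1985] rows 2.380704943934898 0.03459136586970657 from [0.4597 0.0102 0.0892] [-3.1415e+00  1.9000e-03 -1.2810e-01] w 0.0618 t 30.5167
```

Emit:
servo_tool(moves=[[[0,0,0.002,0.0035,0.004,0.02,0.6],[0,0,0.002,0.0035,0.004,0.06,0.6],[0,0,0.002,0.0035,0.004,0.1,0.6],[0,0,0.002,0.0035,0.004,0.14,0.6],[0,0,0.002,0.0035,0.004,0.17,0.6],[0,0,0.002,0.0035,0.004,0.19,0.6],[0,0,0.002,0.0035,0.004,0.196,0.6],[0,0,0.002,0.0035,0.004,0.196,0.6],[0,0,0.002,0.0035,0.004,0.196,0.6],[0,0,0.002,0.0035,0.004,0.196,0.6]]])

```text
time_s: 31.35
ee_pos: [0.4616, 0.0081, -0.008]
eef_rot: [-3.141, 0.0, -0.131]
force: [0.5, 0.2, -5.4]
grip_width: 0.0618
```

```bash
python3 - <<'E'
from h import *
c=shot('wrist','w28');s=shot('side','s28');o=get_obs();print(o['ee_pos'],o['eef_rot'],o['force'])
cv2.imwrite('pics/w28c.png',cv2.resize(c['color'][110:330,170:390,::-1],None,fx=2.7,fy=2.7,interpolation=cv2.INTER_CUBIC))
cv2.imwrite('pics/s28c.png',cv2.resize(s['color'][160:280,220:360,::-1],None,fx=4,fy=4,interpolation=cv2.INTER_CUBIC))
E
```

```text
[ 0.4614559   0.00799579 -0.00803005] [-3.14133631e+00  5.06979622e-04 -1.31176856e-01] [ 0.07003606 -0.52706812 -6.15347532]
```

View pics/w28c.png

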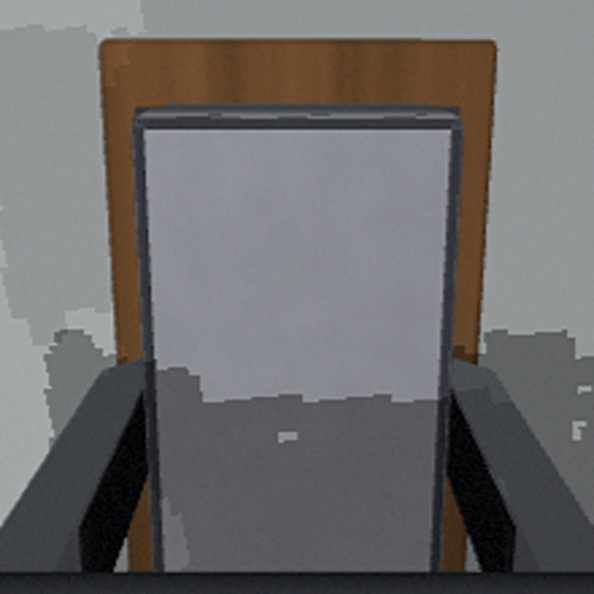

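View pics/s28c.png

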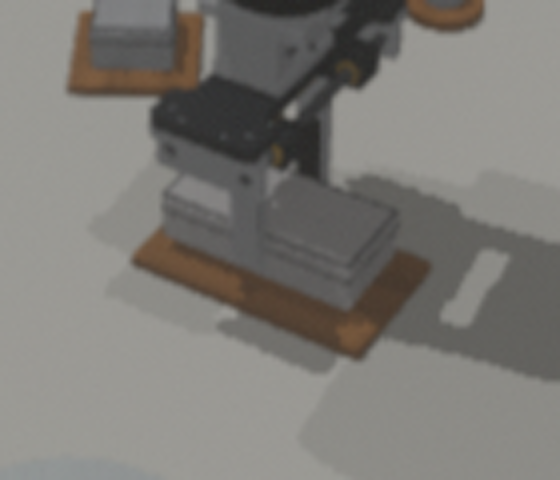

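Emit:
servo_tool(moves=[[[0,0,0,0,0,0.005,0.6],[0,0,0,0,0,0.01,0.6],[0,0,0,0,0,0.015,0.6],[0,0,0,0,0,0.018,0.6],[0,0,0,0,0,0.018,0.6],[0,0,0,0,0,0.018,0.6]]])

```text
time_s: 31.95
ee_pos: [0.4614, 0.008, -0.0171]
eef_rot: [-3.141, 0.001, -0.131]
force: [-0.6, 0.2, -4.6]
grip_width: 0.0617
```

Emit:
servo_tool(moves=[[[0,0,0,0,0,0.001,0.6],[0,0,0,0,0,0.001,0.6]]])

```text
time_s: 32.12
ee_pos: [0.4615, 0.008, -0.0176]
eef_rot: [-3.141, 0.0, -0.131]
force: [0.2, -0.3, -3.9]
grip_width: 0.0619
```

Emit:
servo_tool(moves=[[[0,0,0,0,0,0.001,0.6],[0,0,0,0,0,0.001,0.6]]])

```text
time_s: 32.28
ee_pos: [0.4615, 0.008, -0.0176]
eef_rot: [-3.141, 0.0, -0.131]
force: [-3.6, 0.2, 4.0]
grip_width: 0.0617
```

Contact as predicted (−0.0176, force up by about 8 N). Releasing and lifting clear.

Emit:
servo_tool(moves=[[[0,0,0,0,0,-0.0005,0.25],[0,0,0,0,0,-0.0005,0.15],[0,0,0,0,0,-0.0005,0],[0,0,0,0,0,-0.0005,0],[0,0,0,0,0,-0.0005,0],[0,0,0,0,0,-0.0005,0],[0,0,0,0,0,-0.03,0],[0,0,0,0,0,-0.08,0],[0,0,0,0,0,-0.16,0],[0,0,0,0,0,-0.24,0],[0,0,0,0,0,-0.3,0],[0,0,0,0,0,-0.3,0]]])

```text
time_s: 33.28
ee_pos: [0.4642, 0.0078, 0.1382]
eef_rot: [-3.141, -0.009, -0.131]
force: [0.3, -0.6, 0.8]
grip_width: 0.0939
```

Emit:
servo_tool(moves=[[[0,0,0,-0.2,0,-0.1,0],[0,0,0,-0.2,0,-0.1,0],[0,0,0,-0.2,0,-0.1,0],[0,0,0,-0.2,0,-0.1,0],[0,0,0,-0.2,0,-0.1,0],[0,0,0,-0.2,0,-0.1,0]]])

```text
time_s: 33.78
ee_pos: [0.365, 0.0208, 0.1868]
eef_rot: [-3.141, -0.009, -0.131]
force: [-0.3, 0.2, -1.1]
grip_width: 0.0939
```

```bash
python3 - <<'E'
from h import *
for n in('wrist','top','side'): shot(n,'f'+n)
print(get_obs()['ee_pos'])
E
```

```text
[0.36489423 0.02081565 0.18645944]
```

View pics/fwrist.png

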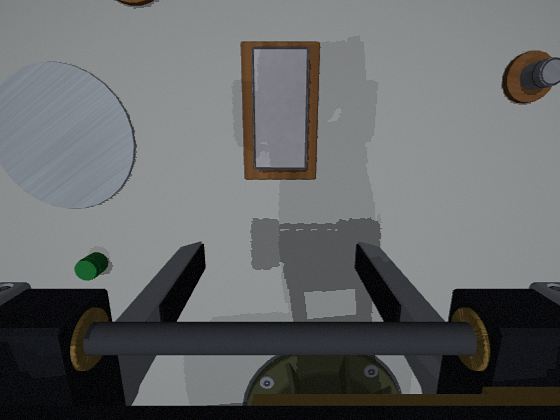

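View pics/ftop.png

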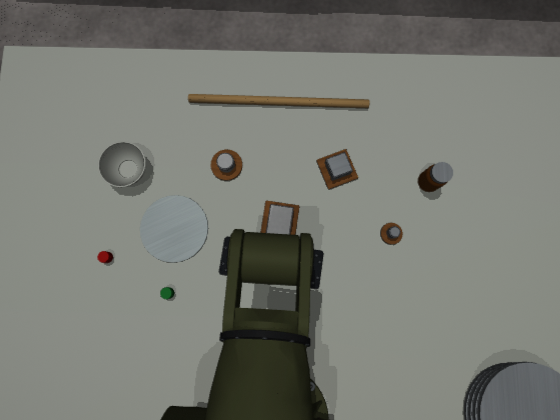

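View pics/fside.png

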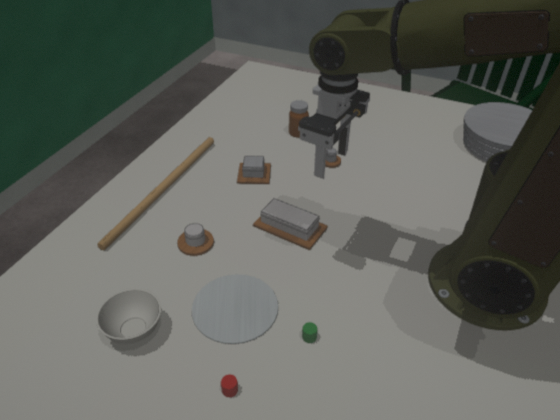

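All four tins stand upright on their own stands. The bowl (123,165) and jar (435,177) show no movement in the top view. I'll measure the round and small tins' centring in enlarged crops.

```bash
python3 - <<'E'
from h import *
t=load('ftop')['color'];s=load('fside')['color']
z=lambda im,x,y:cv2.resize(im[y-24:y+24,x-24:x+24,::-1],(384,288) if 0 else (288,288),interpolation=cv2.INTER_CUBIC)
a=np.hstack([z(t,226,164)]);top=np.hstack([z(t,226,164),z(t,391,233)]);sid=np.hstack([z(s,195,238),z(s,254,170)])
cv2.imwrite('pics/fc.png',np.vstack([top,sid]))
d=np.abs(t.astype(int)-load('top0')['color']).max(2)
for n,(x,y) in{'bowl':(123,165),'jar':(435,177)}.items(): print(n,(d[y-25:y+25,x-25:x+25]>30).sum())
E
```

```text
bowl 0
jar 0
```

View pics/fc.png

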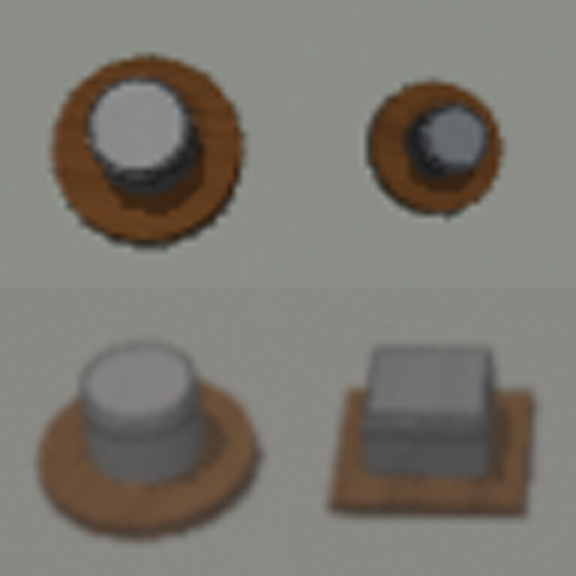

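```bash
python3 - <<'E'
from h import *
c=load('ftop');b=load('fside')
f=lambda p,x,y:np.array(p)/6+np.array([x-24,y-24])-.4
print('round top: lid',ray(c,f((138,124),226,164),.044),'stand',ray(c,f((148,148),226,164),.010))
print('round side: lid',ray(b,f((139,383-288),195,238),.044),'stand',ray(b,f((148,458-288),195,238),.010))
print('small top: lid',ray(c,f((457-288,135),391,233),.040),'stand',ray(c,f((434-288,146),391,233),.010))
print('square side: lid',ray(b,f((430-288,383-288),254,170),.044),'stand',ray(b,f((432-288,449-288),254,170),.010))
E
```

```text
round top: lid [[0.64217952 0.15116996 0.044     ]] stand [[0.64136812 0.15073179 0.01      ]]
round side: lid [[0.64047796 0.15019862 0.044     ]] stand [[0.63710723 0.15561394 0.01      ]]
small top: lid [[ 0.46377234 -0.29066195  0.04      ]] stand [[ 0.46266092 -0.2891257   0.01      ]]
square side: lid [[ 0.63584502 -0.14967894  0.044     ]] stand [[ 0.63408391 -0.14591276  0.01      ]]
```

```bash
python3 - <<'E'
from h import *
print(hand_in())
E
```

```text
the job is handed in; nothing more can be done
None
```

I took the four tins off the stack from the top down (small, round, square, oblong) and set each upright on its own stand. I let go of them all and handed the job in at about 34 s of the 120 s allowed.

**Centring:** the wrist and top views put the small and round tins within about 2.5 mm of their stand centres. The square and oblong tins are visually centred and parallel to their stands. My rougher side-view estimates, hand-read pixels on an enlarged picture, disagree: 6 mm off for the round tin and 4 mm for the square. I put less trust in those.

**Set-down:** each tin touched its stand within a fraction of a millimetre of the expected height, and the force rose by about 5–8 N.

**Bystanders:** the bowl and jar showed no change between the first and last top pictures. I did not touch the green and red look-alikes.

**One early miss:** my first close on the small tin shut above its lid without touching anything. The real fingertips sit roughly 36–40 mm higher than the reported TCP. I corrected for this from the pictures, and every grasp after that read the tin's true width.

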